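# Pair up the plaster mould halves

## Robot

A 6-joint arm with a two-finger parallel gripper is mounted at the origin on the work surface. World frame = base frame: x ahead of the robot, y to its left, z up, the work surface at z = 0. Lengths are in m, angles in degrees, forces in N, time in s.
With the tool pointing down it reaches from about 0.325 to 0.9 m from the base axis. Payload 3.5 kg.
Tool frame: the origin (TCP) lies on the centre line of the jaws, within the pads' length; the fingertips stand 8 mm ahead of it and the grasp point (between the pads) lies 11 mm behind it; z points along the fingers, y is the direction in which the jaws open and shut (so a half turn about z gives the same grasp; the last joint's range is limited). The gripper opens to 85 mm and grips with 20 to 120 N. Pads are 22 mm wide; open, the fingers measure 114 mm over their backs; the gripper's body (76 mm by 85 mm) begins 54 mm behind the grasp point. The pads swing forward as they close: fully open they stand 13 mm farther back than shut.
Start: joints at [61.112, 15.837, -1.513, 72.651, 0, 84.076], TCP at [0.244, 0.575, 0.239] pointing down, gripper open.
Joint ranges: [-178.77, 178.77], [-48.84, 107.48], [-61.69, 71.31], [-111.58, 123.2], [-90, 87.43], [-180, 180]. Speed limits (degrees/s): [147.25, 147.25, 180, 180, 180, 180].

## Interface

Orientations are given as [roll, pitch, yaw] about the fixed x, y, z axes, in that order (R = Rz(yaw) Ry(pitch) Rx(roll)).
In Python, from workcell import status, imaging, job gives the robot as it stands. The module is installed in compiled form; this text tells all that it offers.
- The arm moves only by the tool servo_tool, never from a script. Its argument "motion" is one flat list of numbers, 7 for each row, row after row: the closure, from 0 (fully open) to 1 (shut), then the shift along the tool's x, y, z in m, then the turn, a rotation vector about the tool's x, y, z in degrees. In form: [hand, tx, ty, tz, ax, ay, az, hand, tx, ty, tz, ax, ay, az, ...]. A call has 1 to 5 rows; each row shifts and turns the commanded pose from where the row before left it, along the tool's axes as they then stand; what a row does not reach is not made up. A row lasts 1/8 s, in which the tool goes at most 62.5 mm and 10.7 degrees, less where a joint would pass 70% of its speed; a pose out of reach is approached as far as the arm can. A call with a gripper value outside its range is refused whole. The fingers move at their own pace and stop on an object; "squeeze" is the grip in N (left out, the last holds). Time passes only in rows, so rows that do not move let the fingers close. It gives the time, the measured TCP pose, the force and the opening at its end, in the units of the state.
- status.observe(): the state, without advancing time (a new reading comes with each control period).
- imaging.snapshot(name): name is "side" or "top"; returns the picture (384x512x3 uint8, red, green, blue); there is no depth.
- imaging.calibration(name): a dict with "mtx" (3x3 intrinsics, pixels), "R" (3x3) and "t" (3): a world point X has camera coordinates R X + t. Camera axes: x right, y down, z forward; pixel columns grow to the right and rows downward; lengths in m; the calibration is good to about 2 mm. A picture is of the moment at which its call begins. calibration takes no time and is no camera call.
- job.job_done(): hands the job in, once; it reports no verdict.
The state is a dict: "time_s": time; "joint_positions": joint angles; "dq": joint speeds; "tau": joint torques, N m; "tool_pos": TCP position; "tool_rot": TCP orientation; "wrist_force": force on the tool from outside, world axes, zero at the start; "wrist_torque": the same for the moment, N m; "opening": finger opening in m.
Only numpy, scipy, OpenCV 4.12 (cv2) and the standard library are available. Lean on these libraries where they do the work, as an engineer would, in place of code of your own. Each camera call takes 0.05 s, during which the arm holds its last target.

## Task

The upper halves of four plaster press-moulds are stacked on the pottery bench, and their four lower halves lie around the stack. Take the stack apart from the top and put each upper half on its own lower half, the one with the same outline and with bumps where the upper half has its holes, so that the bumps go into the holes and the half lies fully down and flat with its edges lined up. Plaster chips, so set every half down gently instead of dropping it, and leave the glaze jar and the clay cottage where they are.

Things in the scene. Friction and masses are not known exactly. Their poses are not given: they have to be found in the camera images.
- round_half_mid (a point): upper half, loose, at the top of the stack: white plaster disc 50 mm in diameter, 26 mm thick, with one 18 mm through-hole in its centre, about 0.06 kg. The point is its centre, half-way up; z is up.
- square_half_mid (a point): upper half, loose, second from the top: white plaster square 58 x 58 mm, 26 mm thick, with one 18 mm through-hole in its centre, about 0.1 kg. The point is its centre, half-way up; x and y run along its edges, z is up.
- oblong_diagonal_mid (a point): upper half, loose, third from the top, lying roughly crosswise over the lowest one so that the ends of both are seen: white plaster slab 120 x 56 mm, 26 mm thick, with an 18 mm through-hole near each end, set diagonally: at (x, y) = (44, 14) and (-44, -14) mm from the centre. About 0.19 kg. The point is its centre, half-way up; x runs along its length, y across, z is up. A half turn makes no difference.
- oblong_inline_mid (a point): upper half, loose, the lowest of the stack, on the bench: white plaster slab 120 x 56 mm, 26 mm thick, with an 18 mm through-hole near each end, both on its long centre line: at (44, 0) and (-44, 0) mm from the centre. About 0.19 kg. The point is its centre, half-way up; x runs along its length, y across, z is up. A half turn makes no difference.
- base_round: lower half of the round mould, fixed on the bench: white plaster disc 50 mm in diameter, 24 mm thick, with one tapered bump at the centre of its flat top (every bump is 12 mm wide at its foot, 7 mm at its tip and 8 mm high; the holes of the upper halves fit over it with 3 mm to spare all round). All four lower halves bear a flat clay-brown impression on top. Origin at the centre of the underside, z up. The round upper half belongs here.
- base_square: lower half of the square mould, fixed: white plaster square 58 x 58 mm, 24 mm thick, one such bump at the centre of its top. Origin at the centre of the underside; x and y run along its edges, z up. The square upper half belongs here, edges in line (any quarter turn).
- base_diagonal: lower half of an oblong mould, fixed: white plaster slab 120 x 56 mm, 24 mm thick, with two such bumps set diagonally on top, at (44, 14) and (-44, -14) mm from the centre. Origin at the centre of the underside; x runs along its length, z up. The oblong upper half with the diagonal holes belongs here, either way round.
- base_inline: lower half of the other oblong mould, fixed: white plaster slab 120 x 56 mm, 24 mm thick, with two such bumps on its long centre line, at (44, 0) and (-44, 0) mm from the centre. Origin at the centre of the underside; x runs along its length, z up. The oblong upper half with its holes on the centre line belongs here, either way round.
- glaze_jar: bystander, loose: closed blue glaze jar 60 mm in diameter, 85 mm tall; origin at the centre of its underside. To be left alone.
- clay_cottage: bystander, loose: little brown clay cottage with a pitched roof on a round foot 90 mm in diameter, about 82 mm tall; origin at the centre of its underside. To be left alone.
Not all that is in view belongs to the job. Leave any orange or turquoise look-alike of the part that bears oblong_inline_mid alone.

How it is judged:
By the outcome, as a careful person would: the job done as asked, in the order asked, and still so for the second after the job is handed in, with the robot touching nothing.
It also fails if it takes over 112 s, if anything falls off the work surface, if the arm or the gripper's body presses on something with over 40 N, if the wrist force passes 120 N, or if a joint passes its speed limit or range.

## Working session

There is one attempt and no reset: what is moved stays moved. The work goes in short steps, Python scripts to look and compute and a tool call to move; the robot and the scene stay as the last step left them, time stands still between calls to the robot, and variables do not carry over. Pictures are saved under pics/ and viewed, and the job is handed in when it is done.

Besides the shell and the picture viewer there is one more tool, called as a command line: name --argument value ..., lists and objects as JSON in quotes. servo_tool: Moves the arm, as the interface text tells. Its arguments: {"type":"object","properties":{"motion":{"type":"array","items":{"type":"number"}},"squeeze":{"type":"number"}},"required":["motion"]}

```bash
mkdir -p pics
cat > h.py <<'E'
import numpy as np, cv2
from workcell import status, imaging, job
def snap(n,f,crop=None,s=1):
    im=imaging.snapshot(n); cv2.imwrite('pics/raw_'+f+'.png',im[:,:,::-1]); save(im,f,crop,s); return im
def save(im,f,crop=None,s=1):
    if crop: a,b,c,d=crop; im=im[b:d,a:c]
    if s!=1: im=cv2.resize(im,None,fx=s,fy=s,interpolation=cv2.INTER_CUBIC)
    cv2.imwrite('pics/'+f+'.png',im[:,:,::-1])
def back(n,uv,z):
    c=imaging.calibration(n);K,R,t=map(np.array,(c['mtx'],c['R'],c['t']))
    uv=np.atleast_2d(uv).astype(float)
    d=np.c_[uv,np.ones(len(uv))]@np.linalg.inv(K).T@R
    o=-R.T@t
    s=(z-o[2])/d[:,2]
    return o+d*s[:,None]
def proj(n,X):
    c=imaging.calibration(n);K,R,t=map(np.array,(c['mtx'],c['R'],c['t']))
    p=(np.atleast_2d(X)@R.T+t)@K.T
    return p[:,:2]/p[:,2:]
E
python3 - <<'E'
from h import *
snap('top','t0',s=1.5);snap('side','s0',s=1.5)
for n in('top','side'):print(imaging.calibration(n))
print(status.observe())
E
```

```text
{'mtx': array([[434.74701627,   0.        , 259.37193196],
       [  0.        , 434.74701627, 196.34031211],
       [  0.        ,   0.        ,   1.        ]]), 'R': array([[ 0.00954851, -0.99991481,  0.00889963],
       [-0.9872637 , -0.0108404 , -0.15872264],
       [ 0.15880559, -0.00727072, -0.9872831 ]]), 't': array([-0.05681547,  0.56849823,  1.0911026 ])}
{'mtx': array([[423.10208829,   0.        , 254.64265588],
       [  0.        , 423.10208829, 192.26577561],
       [  0.        ,   0.        ,   1.        ]]), 'R': array([[ 8.87621292e-01, -4.60573511e-01,  6.94081818e-04],
       [-3.39335226e-01, -6.54987276e-01, -6.75161664e-01],
       [ 3.11416193e-01,  5.99052342e-01, -7.37669470e-01]]), 't': array([-0.49337403,  0.23473787,  1.05507693])}
{'time_s': 0.1, 'joint_positions': array([ 6.11109304e+01,  1.58756895e+01, -1.58942992e+00,  7.26514427e+01,
        1.28856464e-03,  8.40743080e+01]), 'dq': array([-0.0852177 , -0.01218964,  0.20412533, -0.002458  ,  0.0331295 ,
        0.03125946]), 'tau': array([ 3.10256801e-04, -4.46709538e+01,  2.96128356e+01,  8.49148608e-03,
       -6.56490465e-05, -5.45492227e-06]), 'tool_pos': array([0.24352088, 0.57485796, 0.23825668]), 'tool_rot': array([-1.79884194e+02, -1.33153696e-02,  1.57036608e+02]), 'wrist_force': array([ 0.19941518, -0.80530133, -0.01655935]), 'wrist_torque': array([-0.06674343,  0.02467519,  0.04039538]), 'opening': 0.08554391518085615}
```

View pics/t0.png

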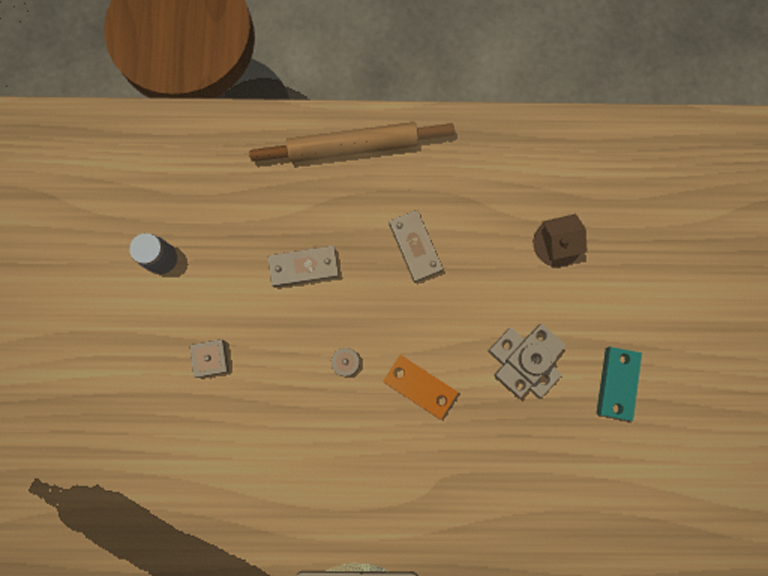

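View pics/s0.png

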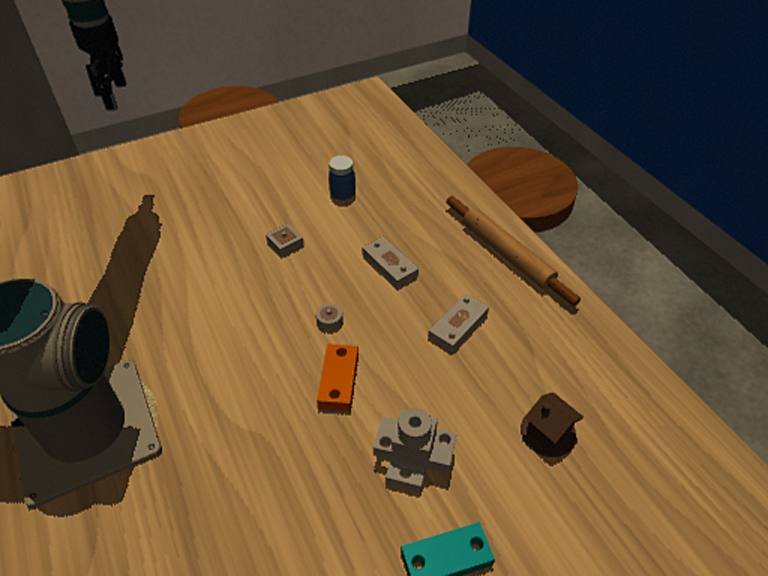

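Run:
```python
from h import *
im=cv2.imread('pics/raw_t0.png')[:,:,::-1]
save(im,'t0a',(315,205,395,280),8)
save(im,'t0b',(170,130,310,200),5.7)
save(im,'t0c',(120,220,250,260),6)
im=cv2.imread('pics/raw_s0.png')[:,:,::-1]
save(im,'s0a',(240,260,315,335),8)
```

```text
(no output)
```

View pics/t0a.png

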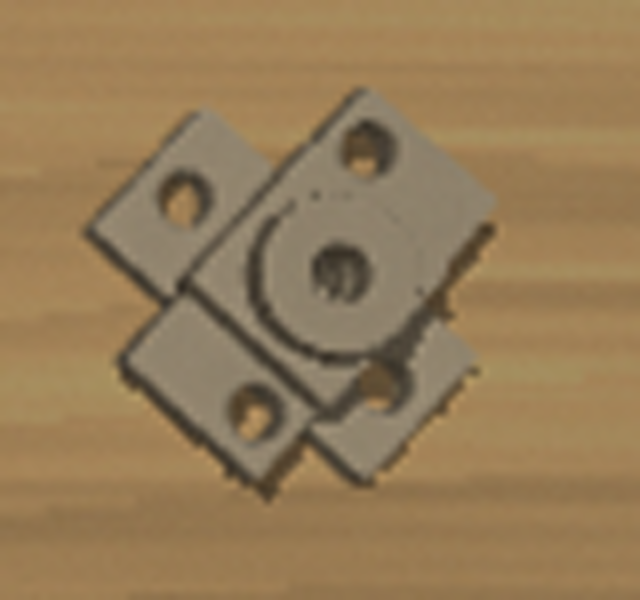

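View pics/t0b.png

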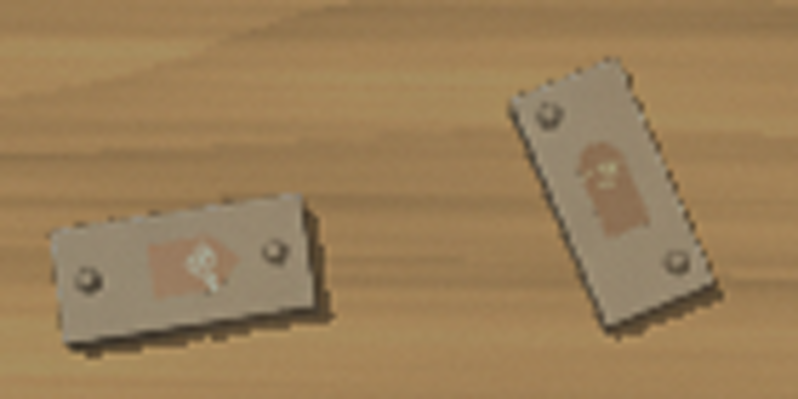

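View pics/t0c.png

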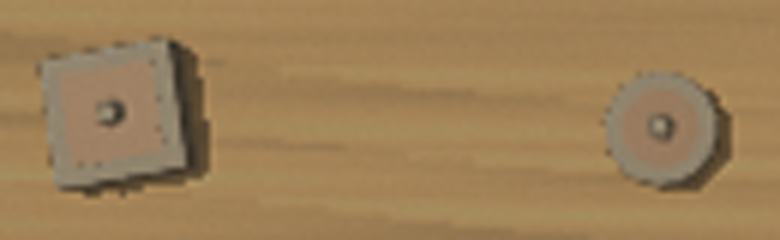

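View pics/s0a.png

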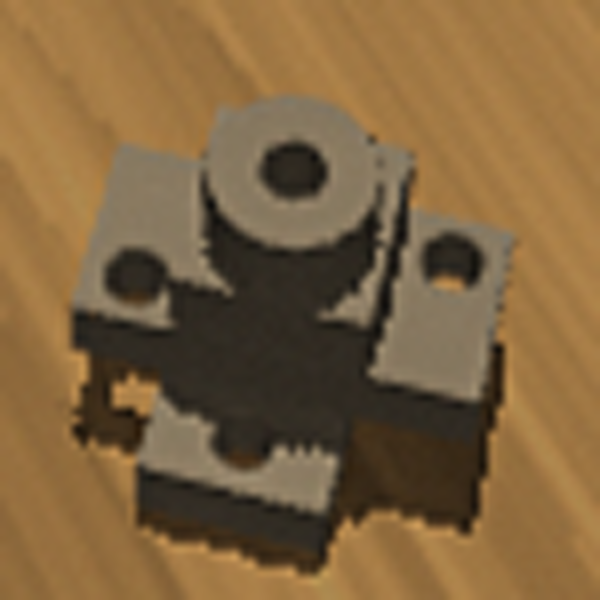

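```bash
cat > fit.py <<'E'
from h import *
from scipy.optimize import least_squares
L=[(60,28),(60,-28),(-60,-28),(-60,28)];S=[(29,29),(29,-29),(-29,-29),(-29,29)]
C=[(25*np.cos(a),25*np.sin(a)) for a in np.linspace(0,2*np.pi,37)]
def pts(p,loc,z):
    x,y,w=p;c,s=np.cos(w),np.sin(w);l=np.array(loc,float)/1000
    return np.c_[x+c*l[:,0]-s*l[:,1],y+s*l[:,0]+c*l[:,1],np.broadcast_to(z,len(l))]
def fit(loc,z,obs,g,views=None):
    obs=np.array(obs,float);z=np.array(z,float)
    f=lambda p:(proj('top',pts(p,loc,z))-obs).ravel()
    r=least_squares(f,g); return r.x,np.sqrt(np.mean(r.fun**2)),r.fun.reshape(-1,2)
def u(cr,ox,oy,s): return (np.array(cr,float)+.5)/s-.5+[ox,oy]
def overlay(v,im,items,f,crop,s):
    a,b,c,d=crop; im=cv2.resize(im[b:d,a:c],None,fx=s,fy=s,interpolation=cv2.INTER_CUBIC).copy()
    for p,loc,z,col in items:
        q=(proj(v,pts(p,loc,z))+.5-[a,b])*s-.5
        cv2.polylines(im,[np.round(q*16).astype(int)],True,col,1,cv2.LINE_AA,4)
    cv2.imwrite('pics/'+f+'.png',im[:,:,::-1])
def ring(cx,cy,r=9): return [(cx+r*np.cos(a),cy+r*np.sin(a)) for a in np.linspace(0,2*np.pi,25)]
E
python3 - <<'E'
from fit import *
o=(315,205,8)
print('cam',[(-np.array(imaging.calibration(n)['R']).T@np.array(imaging.calibration(n)['t'])).round(3) for n in('top','side')])
# rough world of corners
B=lambda cr,o,z:back('top',u(cr,*o),z).round(4)
print('disc hole',B([(341,272)],o,.104))
print('sq corners',B([(180,285),(330,415)],o,.078))
print('diag: corners',B([(122,358),(262,490),(365,90),(495,200)],o,.052),'holes',B([(255,408),(370,148)],o,.052))
print('inl: corners',B([(205,108),(86,230),(365,482),(478,365)],o,.026),'holes',B([(186,198),(380,385)],o,.026))
b=(170,130,5.7)
print('bI',B([(52,232),(300,195),(315,308),(68,345)],b,.024),B([(88,278),(275,251)],b,.032))
print('bD',B([(512,98),(615,60),(715,285),(608,325)],b,.024),B([(549,114),(678,261)],b,.032))
c=(120,220,6)
print('bS',B([(40,62),(168,40),(187,168),(60,188)],c,.024),B([(110,111)],c,.032))
print('bR',B([(661,126)],c,.032),B([(606,127),(717,127),(661,72),(661,185)],c,.024))
E
```

```text
cam [array([ 0.389, -0.043,  1.168]), array([ 0.189, -0.706,  0.937])]
disc hole [[ 0.4577 -0.2908  0.104 ]]
sq corners [[ 0.4548 -0.2462  0.078 ]
 [ 0.415  -0.2922  0.078 ]]
diag: corners [[ 0.433  -0.2321  0.052 ]
 [ 0.3918 -0.276   0.052 ]
 [ 0.5199 -0.3122  0.052 ]
 [ 0.4847 -0.3532  0.052 ]] holes [[ 0.4176 -0.2743  0.052 ]
 [ 0.5011 -0.3133  0.052 ]]
inl: corners [[ 0.5164 -0.2653  0.026 ]
 [ 0.4757 -0.2254  0.026 ]
 [ 0.3948 -0.315   0.026 ]
 [ 0.4329 -0.353   0.026 ]] holes [[ 0.4866 -0.2585  0.026 ]
 [ 0.4261 -0.3207  0.026 ]]
bI [[0.641  0.1662 0.024 ]
 [0.6603 0.0499 0.024 ]
 [0.606  0.0416 0.024 ]
 [0.5871 0.1567 0.024 ]] [[0.6175 0.1472 0.032 ]
 [0.6314 0.0603 0.032 ]]
bD [[ 0.7088 -0.0499  0.024 ]
 [ 0.7281 -0.099   0.024 ]
 [ 0.6191 -0.1464  0.024 ]
 [ 0.5994 -0.0961  0.024 ]] [[ 0.699  -0.0675  0.032 ]
 [ 0.6288 -0.1284  0.032 ]]
bS [[0.4794 0.2975 0.024 ]
 [0.4896 0.2421 0.024 ]
 [0.434  0.2311 0.024 ]
 [0.4248 0.2857 0.024 ]] [[0.4579 0.2636 0.032 ]]
bR [[0.4538 0.0249 0.032 ]] [[0.4536 0.0494 0.024 ]
 [0.4541 0.0009 0.024 ]
 [0.4778 0.0258 0.024 ]
 [0.4287 0.0248 0.024 ]]
```

Run:
```python
from fit import *
o=(315,205,8);b=(170,130,5.7);c=(120,220,6)
def show(n,r): print(n,r[0][:2].round(4),np.degrees(r[0][2]).round(1),'rms',r[1].round(2),r[2].round(1).tolist())
D=fit([(-60,28),(-60,-28),(60,28),(60,-28),(-44,-14),(44,14)],.052,u([(122,358),(262,490),(365,90),(495,200),(255,408),(370,148)],*o),(.459,-.294,-.7))
# which corner is which: yaw -41: local y+ -> (+.66,+.75)
I=fit([(60,28),(60,-28),(-60,-28),(-60,28),(44,0),(-44,0)],.026,u([(205,108),(86,230),(365,482),(478,365),(186,198),(380,385)],*o),(.456,-.29,.8))
show('D',D);show('I',I)
bI=fit([(60,28),(60,-28),(-60,-28),(-60,28),(44,0),(-44,0)],[.024]*4+[.032]*2,u([(68,345),(52,232),(300,195),(315,308),(88,278),(275,251)],*b),(.62,.1,1.7))
bD=fit([(60,28),(60,-28),(-60,-28),(-60,28),(44,14),(-44,-14)],[.024]*4+[.032]*2,u([(512,98),(615,60),(715,285),(608,325),(549,114),(678,261)],*b),(.66,-.1,.4))
bS=fit([(29,29),(29,-29),(-29,-29),(-29,29),(0,0)],[.024]*4+[.032],u([(40,62),(168,40),(187,168),(60,188),(110,111)],*c),(.457,.264,.17))
show('bI',bI);show('bD',bD);show('bS',bS)
bR=np.array([.4536,.0251,0]);R=np.array([.4577,-.2908,0])
import pickle
pickle.dump(dict(D=D[0],I=I[0],bI=bI[0],bD=bD[0],bS=bS[0],bR=bR,R=R,S=np.array([.4577,-.2908,D[0][2]])),open('m.pkl','wb'))
P=pickle.load(open('m.pkl','rb'))
r=(255,0,0);g=(0,255,0);bl=(0,0,255);y=(255,255,0)
it=[(P['D'],L,.052,r),(P['D'],ring(44,14),.052,r),(P['D'],ring(-44,-14),.052,r),(P['I'],L,.026,g),(P['I'],L,0,g),(P['I'],ring(44,0),.026,g),(P['I'],ring(-44,0),.026,g),(P['R'],C,.104,bl),(P['R'],ring(0,0),.104,bl),(P['S'],S,.078,y)]
ib=[(P['bI'],L,.024,g),(P['bI'],L,0,g),(P['bD'],L,.024,r),(P['bD'],L,0,r),(P['bS'],S,.024,y),(P['bS'],S,0,y),(P['bR'],C,.024,bl),(P['bR'],C,0,bl)]
for k,h in (('bI',[(44,0),(-44,0)]),('bD',[(44,14),(-44,-14)]),('bS',[(0,0)]),('bR',[(0,0)])):
  for q in h: ib+=[(P[k],ring(*q,6),.024,(255,0,255)),(P[k],ring(*q,3.5),.032,(255,0,255))]
t=cv2.imread('pics/raw_t0.png')[:,:,::-1];s=cv2.imread('pics/raw_s0.png')[:,:,::-1]
overlay('top',t,it,'o1',(315,205,395,280),8)
overlay('side',s,it,'o2',(240,260,315,335),8)
overlay('top',t,ib,'o3',(170,130,310,200),5.7)
overlay('top',t,ib,'o4',(120,220,250,260),6)
overlay('side',s,ib,'o5',(170,140,335,240),4.8)
```

```text
D [ 0.458  -0.2935] -41.6 rms 0.52 [[0.2, 0.5], [-0.5, -1.1], [0.1, -0.6], [0.4, 0.2], [0.2, 0.7], [-0.4, 0.3]]
I [ 0.4556 -0.2897] 47.0 rms 12.08 [[-14.4, 15.1], [14.7, -15.5], [14.0, -15.5], [-14.3, 14.8], [-0.3, 0.4], [0.5, 0.2]]
bI [0.6239 0.1036] 99.3 rms 0.34 [[-0.6, 0.2], [-0.4, -0.3], [0.4, -0.3], [0.6, 0.0], [0.0, 0.3], [0.0, 0.1]]
bD [ 0.6639 -0.0979] 23.0 rms 0.35 [[-0.5, 0.2], [0.5, -0.7], [0.2, -0.2], [-0.2, 0.6], [0.1, 0.0], [-0.2, -0.0]]
bS [0.4572 0.264 ] 10.9 rms 0.39 [[-0.1, -0.3], [0.5, -0.6], [0.4, -0.1], [-0.5, 0.6], [-0.1, 0.3]]
```

View pics/o1.png

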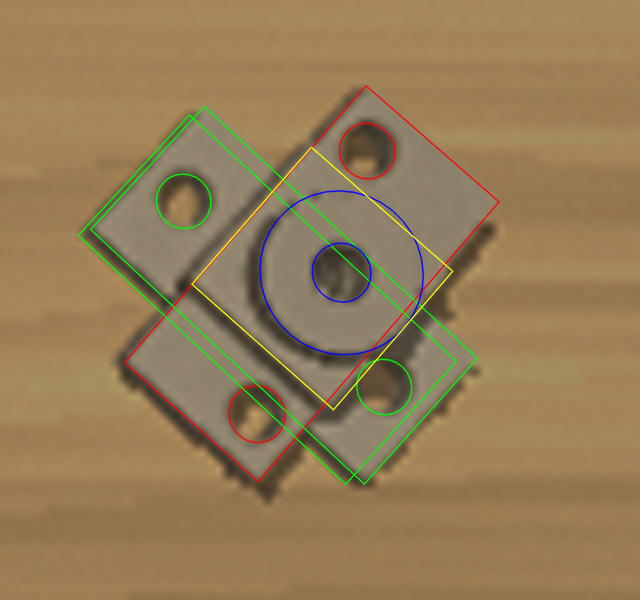

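View pics/o2.png

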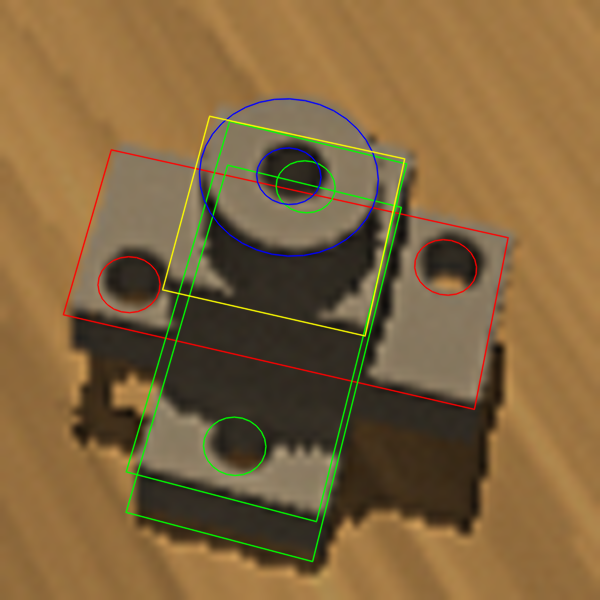

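View pics/o3.png

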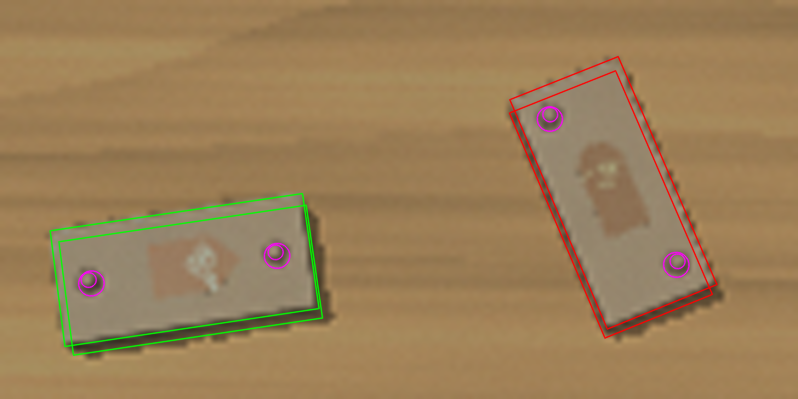

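View pics/o4.png

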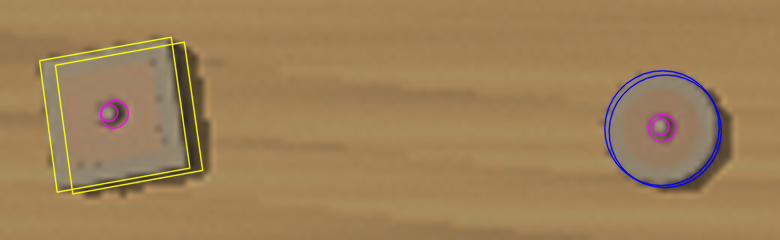

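View pics/o5.png

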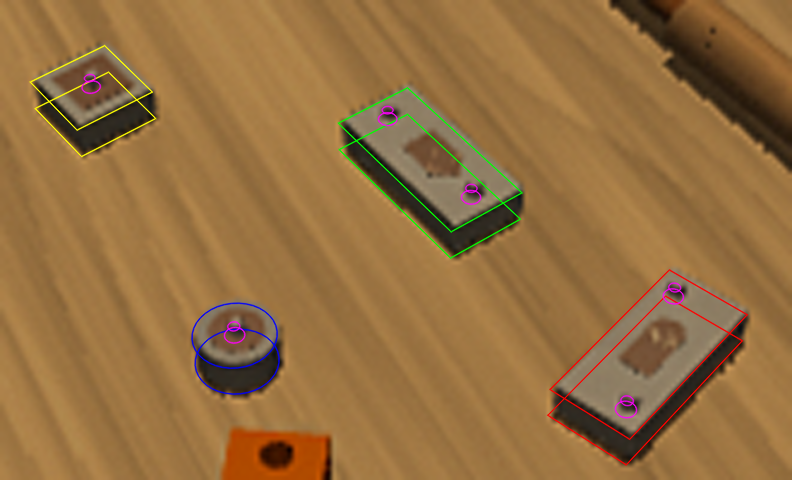

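```bash
cat > plan.py <<'E'
import sys,numpy as np
from workcell import status
from scipy.spatial.transform import Rotation as Ro
def st():
    s=status.observe();return s,np.array(s['tool_pos']),Ro.from_euler('xyz',s['tool_rot'],degrees=True)
def plan(tgt,hand,n=None,vmax=.06,p=None,R=None):
    if p is None: s,p,R=st()
    T=np.array(tgt[:3]);G=Ro.from_euler('xyz',[180,0,tgt[3]],degrees=True)
    rv=(R.inv()*G).as_rotvec(degrees=True)
    if n is None: n=int(np.ceil(max(np.linalg.norm(T-p)/vmax,np.linalg.norm(rv)/10,1)))
    rows=[];A=R
    for i in range(n):
        d=A.inv().apply((T-p)/n); rows.append([hand]+[round(float(x),4) for x in d]+[round(float(x),1) if n>1 else round(float(x),2) for x in rv/n]); A=A*Ro.from_rotvec(rv/n,degrees=True)
    for k in range(0,n,5): print(str(sum(rows[k:k+5],[])).replace(' ',''))
    return T,G
if __name__=='__main__':
    s,p,R=st();print('now',round(s['time_s'],2),p.round(4),np.round(s['tool_rot'],2),np.round(s['wrist_force'],1),round(s['opening'],4),'q',np.round(s['joint_positions'],0))
    for a in sys.argv[1:]:
        v=[float(x) for x in a.split(',')]
        p,R=plan(v[:4],v[4],int(v[5]) if len(v)>5 else None,p=p,R=R); print('--')
E
python3 - <<'E'
from fit import *
print(back('side',u([(293,170)],240,260,8),.104))
E
python3 plan.py .457,-.291,.2,138.4,0
```

```text
[[ 0.45973104 -0.28986077  0.104     ]]
now 0.1 [0.2435 0.5749 0.2383] [-1.7988e+02 -1.0000e-02  1.5704e+02] [ 0.2 -0.8 -0. ] 0.0855 q [61. 16. -2. 73.  0. 84.]
[0.0,-0.0356,-0.0476,0.0026,-0.0,0.0,1.2,0.0,-0.0366,-0.0468,0.0026,-0.0,0.0,1.2,0.0,-0.0377,-0.046,0.0026,-0.0,0.0,1.2,0.0,-0.0386,-0.0452,0.0026,-0.0,0.0,1.2,0.0,-0.0396,-0.0443,0.0026,-0.0,0.0,1.2]
[0.0,-0.0406,-0.0435,0.0026,-0.0,0.0,1.2,0.0,-0.0415,-0.0426,0.0026,-0.0,0.0,1.2,0.0,-0.0424,-0.0417,0.0026,-0.0,0.0,1.2,0.0,-0.0433,-0.0407,0.0026,-0.0,0.0,1.2,0.0,-0.0442,-0.0398,0.0026,-0.0,0.0,1.2]
[0.0,-0.045,-0.0388,0.0026,-0.0,0.0,1.2,0.0,-0.0459,-0.0378,0.0026,-0.0,0.0,1.2,0.0,-0.0467,-0.0368,0.0026,-0.0,0.0,1.2,0.0,-0.0475,-0.0358,0.0026,-0.0,0.0,1.2,0.0,-0.0482,-0.0348,0.0026,-0.0,0.0,1.2]
--
```

servo_tool --motion '[0, -0.0356, -0.0476, 0.0026, 0, 0, 1.2, 0, -0.0366, -0.0468, 0.0026, 0, 0, 1.2, 0, -0.0377, -0.046, 0.0026, 0, 0, 1.2, 0, -0.0386, -0.0452, 0.0026, 0, 0, 1.2, 0, -0.0396, -0.0443, 0.0026, 0, 0, 1.2]' --squeeze 30

```text
time_s: 0.72
tool_pos: [0.3152, 0.2851, 0.2259]
tool_rot: [-180.0, 0.0, 151.0]
wrist_force: [1.0, -0.4, 1.5]
opening: 0.0853
```

servo_tool --motion '[0, -0.0406, -0.0435, 0.0026, 0, 0, 1.2, 0, -0.0415, -0.0426, 0.0026, 0, 0, 1.2, 0, -0.0424, -0.0417, 0.0026, 0, 0, 1.2, 0, -0.0433, -0.0407, 0.0026, 0, 0, 1.2, 0, -0.0442, -0.0398, 0.0026, 0, 0, 1.2]'

```text
time_s: 1.35
tool_pos: [0.3879, -0.0032, 0.2132]
tool_rot: [180.0, 0.0, 145.0]
wrist_force: [0.9, 0.4, 0.5]
opening: 0.0859
```

servo_tool --motion '[0, -0.045, -0.0388, 0.0026, 0, 0, 1.2, 0, -0.0459, -0.0378, 0.0026, 0, 0, 1.2, 0, -0.0467, -0.0368, 0.0026, 0, 0, 1.2, 0, -0.0475, -0.0358, 0.0026, 0, 0, 1.2, 0, -0.0482, -0.0348, 0.0026, 0, 0, 1.2]'

```text
time_s: 1.98
tool_pos: [0.4617, -0.2912, 0.1998]
tool_rot: [180.0, -0.0, 139.0]
wrist_force: [1.1, 0.2, -0.6]
opening: 0.0852
```

servo_tool --motion '[0, 0, 0, 0, 0, 0, 0, 0, 0, 0, 0, 0, 0, 0]'

```text
time_s: 2.22
tool_pos: [0.4611, -0.2888, 0.1996]
tool_rot: [180.0, -0.1, 139.0]
wrist_force: [0.3, 1.4, 0.3]
opening: 0.0852
```

```bash
python3 plan.py .458,-.2905,.12,138.4,0.2,3 .458,-.2905,.087,138.4,0.2,2
python3 - <<'E'
from h import *
snap('side','s1',(220,220,330,330),6);snap('top','t1',(295,185,415,300),6)
E
```

```text
now 2.23 [ 0.4611 -0.2888  0.1996] [ 1.7999e+02 -1.3000e-01  1.3901e+02] [0.3 1.4 0.3] 0.0852 q [-39.   9. -15.  66.   0.   2.]
[0.2,0.0003,-0.0011,0.0265,0.0,-0.0,0.2,0.2,0.0004,-0.0011,0.0265,0.0,-0.0,0.2,0.2,0.0004,-0.0011,0.0265,0.0,-0.0,0.2]
--
[0.2,0.0,-0.0,0.0165,0.0,0.0,0.0,0.2,0.0,-0.0,0.0165,0.0,0.0,0.0]
--
```

View pics/s1.png

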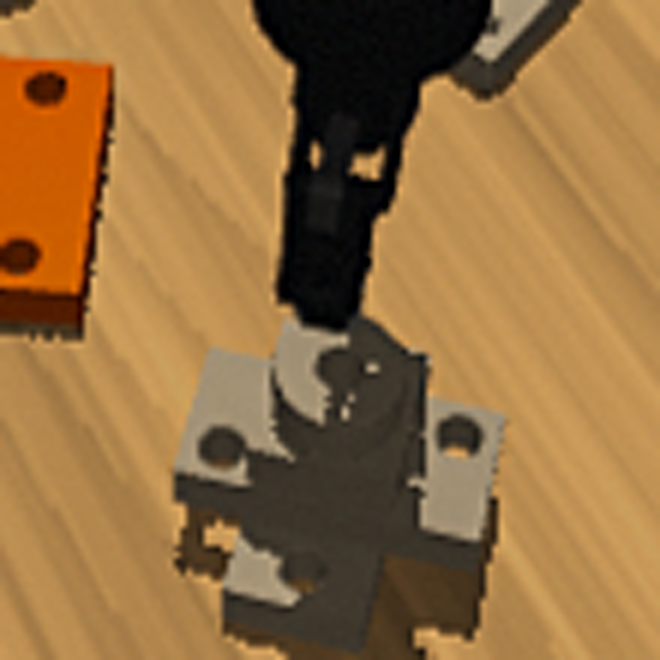

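View pics/t1.png

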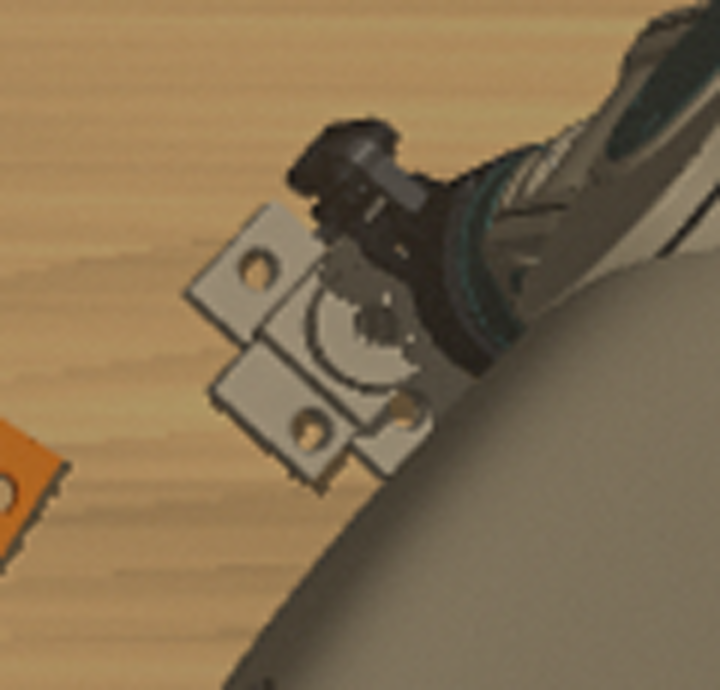

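servo_tool --motion '[0, 0.0004, -0.0011, 0.0265, 0, 0, 0.2, 0, 0.0004, -0.0011, 0.0265, 0, 0, 0.2, 0, 0.0004, -0.0011, 0.0265, 0, 0, 0.2, 0, 0, 0, 0.0165, 0, 0, 0, 0, 0, 0, 0.0165, 0, 0, 0]'

```text
time_s: 2.95
tool_pos: [0.459, -0.2904, 0.0876]
tool_rot: [180.0, 0.0, 138.5]
wrist_force: [-0.3, 0.5, -0.2]
opening: 0.0857
```

servo_tool --motion '[0, 0, 0, 0, 0, 0, 0, 0, 0, 0, 0, 0, 0, 0]'

```text
time_s: 3.2
tool_pos: [0.4593, -0.2913, 0.0885]
tool_rot: [180.0, 0.1, 138.4]
wrist_force: [-0.3, -0.5, 0.2]
opening: 0.0855
```

```bash
python3 plan.py .458,-.2905,.087,138.4,0,1
python3 - <<'E'
from h import *
snap('side','s2',(220,220,330,330),6)
E
```

```text
now 3.2 [ 0.4593 -0.2913  0.0885] [1.8000e+02 7.0000e-02 1.3845e+02] [-0.3 -0.5  0.2] 0.0855 q [-39.  15. -22.  53.   0.   2.]
[0.0,0.0015,-0.0002,0.0015,0.0,0.07,0.05]
--
```

View pics/s2.png

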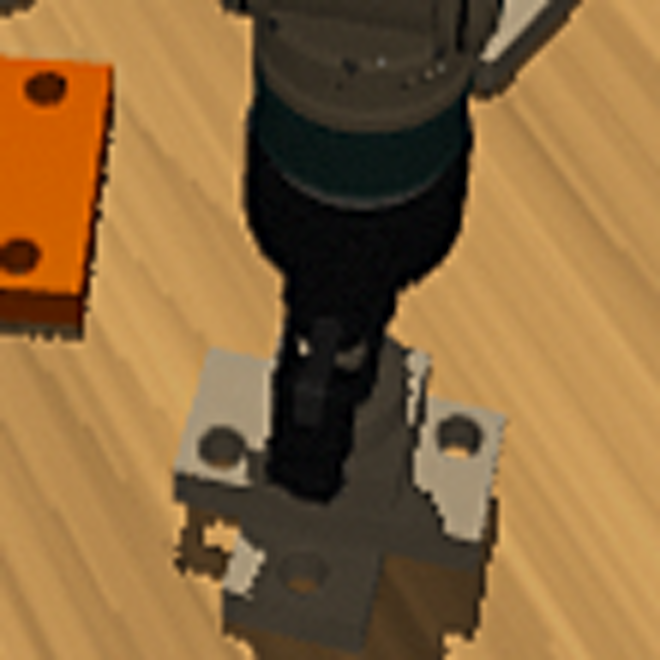

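servo_tool --motion '[0.3, 0.0012, 0, 0.001, 0, 0, 0, 0.3, 0, 0, 0, 0, 0, 0, 1, 0, 0, 0, 0, 0, 0, 1, 0, 0, 0, 0, 0, 0, 1, 0, 0, 0, 0, 0, 0]' --squeeze 30

```text
time_s: 3.88
tool_pos: [0.4582, -0.2905, 0.0874]
tool_rot: [180.0, 0.1, 138.4]
wrist_force: [-1.0, 0.5, 5.8]
opening: 0.0494
```

servo_tool --motion '[1, 0, 0, 0, 0, 0, 0, 1, 0, 0, 0, 0, 0, 0]'

```text
time_s: 4.12
tool_pos: [0.4582, -0.2905, 0.0874]
tool_rot: [180.0, 0.1, 138.4]
wrist_force: [-1.0, 0.8, 5.2]
opening: 0.0492
```

servo_tool --motion '[1, 0, 0, -0.01, 0, 0, 0, 1, 0, 0, -0.02, 0, 0, 0, 1, 0, 0, -0.03, 0, 0, 0, 1, 0, 0, -0.03, 0, 0, 0, 1, 0, 0, -0.02, 0, 0, 0]'

```text
time_s: 4.75
tool_pos: [0.458, -0.2904, 0.1983]
tool_rot: [-180.0, 0.1, 138.4]
wrist_force: [0.2, -0.1, -0.8]
opening: 0.0494
```

```bash
python3 plan.py .455,.0255,.2,138.4,1
python3 - <<'E'
from h import *
snap('side','s3',(220,180,330,330),5);snap('top','t3',(295,185,415,300),6)
E
```

```text
now 4.75 [ 0.458  -0.2904  0.1983] [-1.8000e+02  7.0000e-02  1.3844e+02] [ 0.2 -0.1 -0.8] 0.0494 q [-39.   9. -15.  66.  -0.   2.]
[1.0,0.0353,0.0391,-0.0003,-0.0,0.0,0.0,1.0,0.0353,0.039,-0.0003,-0.0,0.0,0.0,1.0,0.0353,0.039,-0.0003,-0.0,0.0,0.0,1.0,0.0353,0.039,-0.0003,-0.0,0.0,0.0,1.0,0.0353,0.039,-0.0003,-0.0,0.0,0.0]
[1.0,0.0353,0.039,-0.0003,-0.0,0.0,0.0]
--
```

View pics/s3.png

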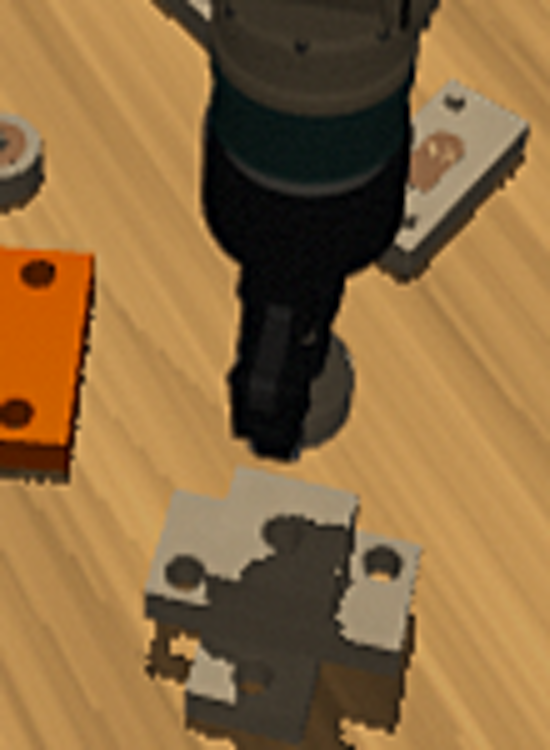

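View pics/t3.png

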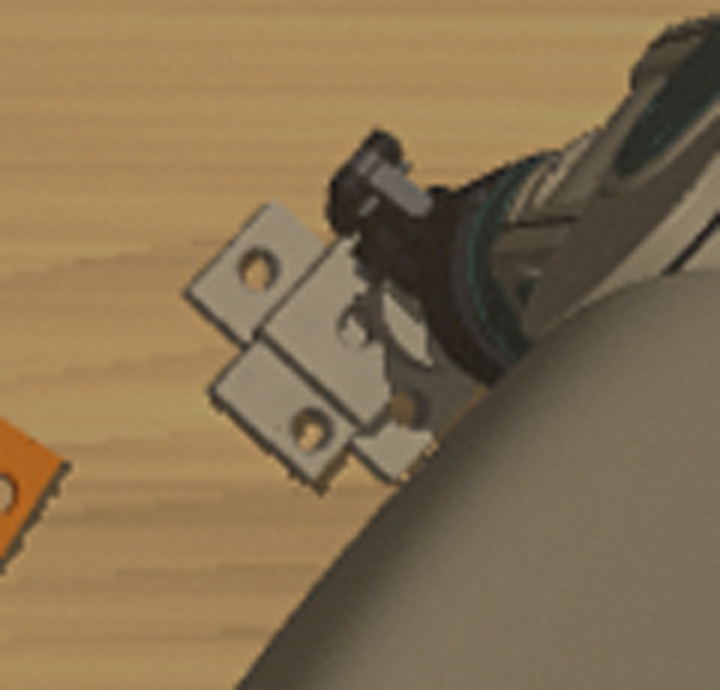

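servo_tool --motion '[1, 0.0353, 0.039, 0, 0, 0, 0, 1, 0.0353, 0.039, 0, 0, 0, 0, 1, 0.0353, 0.039, 0, 0, 0, 0, 1, 0.0353, 0.039, 0, 0, 0, 0, 1, 0.0353, 0.039, 0, 0, 0, 0]'

```text
time_s: 5.48
tool_pos: [0.454, -0.0255, 0.1956]
tool_rot: [-180.0, -0.1, 138.4]
wrist_force: [1.9, -0.7, -0.6]
opening: 0.0494
```

servo_tool --motion '[1, 0.0353, 0.039, 0, 0, 0, 0, 1, 0, 0, 0, 0, 0, 0, 1, 0, 0, 0, 0, 0, 0]'

```text
time_s: 5.85
tool_pos: [0.454, 0.0253, 0.196]
tool_rot: [-179.9, -0.0, 138.5]
wrist_force: [0.4, 0.7, -1.4]
opening: 0.0492
```

```bash
python3 plan.py .4545,.0255,.07,138.4,1,4 .4545,.0255,.046,138.4,1,1
python3 - <<'E'
from h import *
im=snap('top','t4',(315,205,395,280),8)
im=snap('side','s4',(180,130,290,240),6)
E
```

```text
now 5.85 [0.454  0.0253 0.196 ] [-1.7992e+02 -4.0000e-02  1.3847e+02] [ 0.4  0.7 -1.4] 0.0492 q [ -5.   0. -25.  65.  -0.  37.]
[1.0,-0.0001,0.0002,0.0315,-0.0,-0.0,0.0,1.0,-0.0001,0.0002,0.0315,-0.0,-0.0,0.0,1.0,-0.0001,0.0001,0.0315,-0.0,-0.0,0.0,1.0,-0.0001,0.0001,0.0315,-0.0,-0.0,0.0]
--
[1.0,0.0,-0.0,0.024,0.0,0.0,0.0]
--
```

View pics/t4.png

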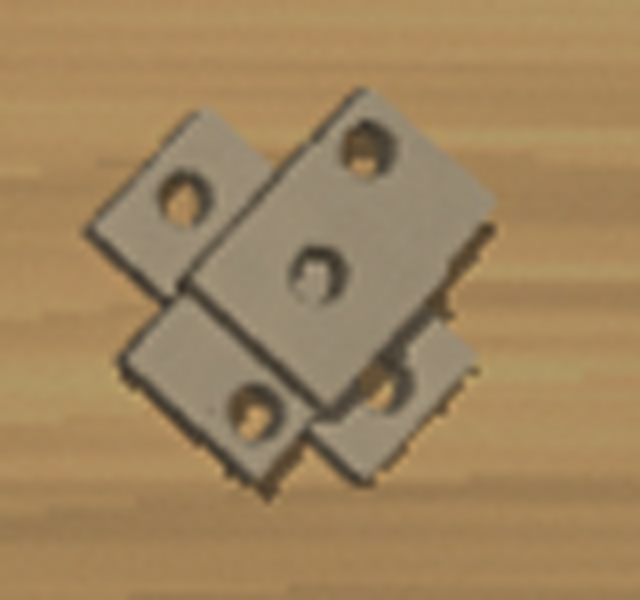

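View pics/s4.png

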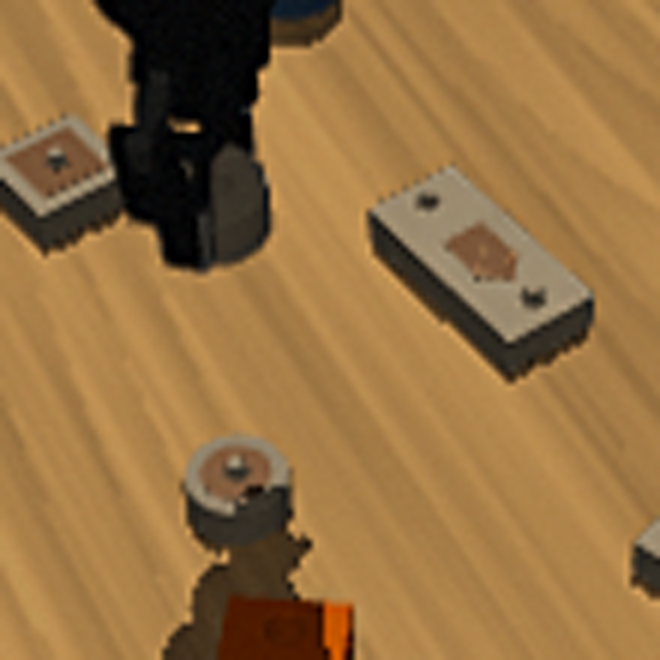

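servo_tool --motion '[1, 0, 0.0001, 0.0315, 0, 0, 0, 1, 0, 0.0001, 0.0315, 0, 0, 0, 1, 0, 0.0001, 0.0315, 0, 0, 0, 1, 0, 0.0001, 0.0315, 0, 0, 0, 1, 0, 0, 0.02, 0, 0, 0]'

```text
time_s: 6.58
tool_pos: [0.454, 0.0242, 0.0492]
tool_rot: [-179.9, -0.1, 138.3]
wrist_force: [-0.2, 0.3, -0.2]
opening: 0.0492
```

servo_tool --motion '[1, 0, 0, 0.003, 0, 0, 0, 1, 0, 0, 0, 0, 0, 0]'

```text
time_s: 6.82
tool_pos: [0.4554, 0.0249, 0.0482]
tool_rot: [180.0, 0.0, 138.3]
wrist_force: [-0.1, 0.2, 0.2]
opening: 0.0489
```

```bash
python3 plan.py
python3 - <<'E'
from fit import *
im=snap('side','s5',(180,170,260,240),8)
im=snap('top','t5',(200,220,260,265),10)
o=(315,205,8)
print(back('top',u([(318,274)],*o),.078))
s=fit([(29,29),(29,-29),(-29,-29),(-29,29)][:0]+[(0,0),(-29,29),(-29,-29)],.078,u([(318,274),(186,285),(328,408)],*o),(.45,-.28,-.7));print(s)
E
```

```text
now 6.83 [0.4554 0.0249 0.0482] [1.7999e+02 2.0000e-02 1.3835e+02] [-0.1  0.2  0.2] 0.0489 q [ -5.  10. -35.  45.  -0.  37.]
[[ 0.45870618 -0.28959299  0.078     ]]
(array([ 0.45817634, -0.28911985, -0.71397288]), np.float64(0.14681447042736231), array([[-0.18325857,  0.21020094],
       [ 0.03025772, -0.15766196],
       [ 0.15204428, -0.05165763]]))
```

View pics/s5.png

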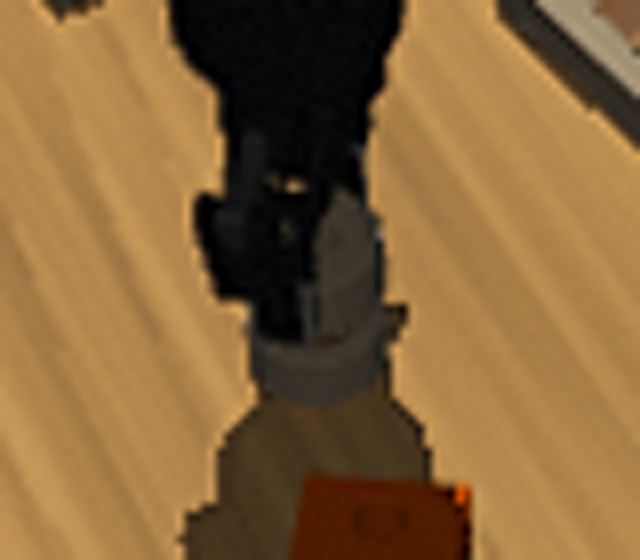

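View pics/t5.png

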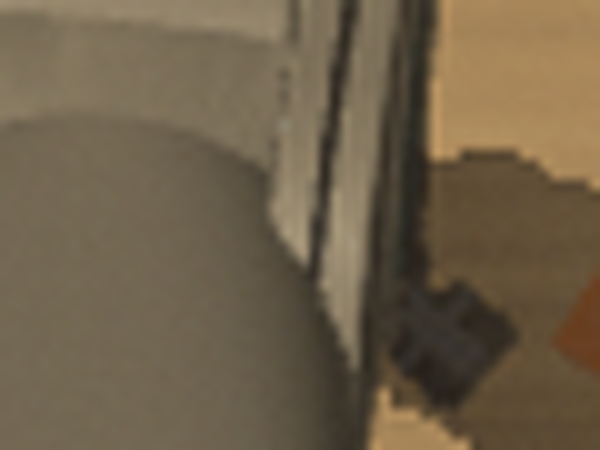

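servo_tool --motion '[1, 0, 0, 0.004, 0, 0, 0, 1, 0, 0, 0.003, 0, 0, 0, 1, 0, 0, 0.002, 0, 0, 0, 1, 0, 0, 0.002, 0, 0, 0, 1, 0, 0, 0, 0, 0, 0]'

```text
time_s: 7.55
tool_pos: [0.4547, 0.0258, 0.0366]
tool_rot: [-180.0, -0.0, 138.4]
wrist_force: [-0.3, -0.2, -0.2]
opening: 0.0495
```

servo_tool --motion '[1, 0, 0, 0.001, 0, 0, 0, 1, 0, 0, 0.001, 0, 0, 0, 1, 0, 0, 0, 0, 0, 0]'

```text
time_s: 7.92
tool_pos: [0.4548, 0.0257, 0.0347]
tool_rot: [-180.0, -0.0, 138.4]
wrist_force: [-0.4, -0.4, -1.0]
opening: 0.0495
```

servo_tool --motion '[1, 0, 0, 0.001, 0, 0, 0, 1, 0, 0, 0, 0, 0, 0]'

```text
time_s: 8.18
tool_pos: [0.4548, 0.0257, 0.0337]
tool_rot: [-180.0, -0.0, 138.4]
wrist_force: [-0.0, 0.4, -1.8]
opening: 0.0493
```

servo_tool --motion '[1, 0, 0, 0.0007, 0, 0, 0, 1, 0, 0, 0, 0, 0, 0]'

```text
time_s: 8.43
tool_pos: [0.4549, 0.0257, 0.0334]
tool_rot: [180.0, 0.0, 138.4]
wrist_force: [-1.7, 0.0, 3.5]
opening: 0.0497
```

servo_tool --motion '[0.3, 0, 0, 0, 0, 0, 0, 0.2, 0, 0, 0, 0, 0, 0, 0, 0, 0, 0, 0, 0, 0, 0, 0, 0, 0, 0, 0, 0]'

```text
time_s: 8.93
tool_pos: [0.4549, 0.0257, 0.0331]
tool_rot: [180.0, -0.0, 138.4]
wrist_force: [-0.3, -0.2, -0.5]
opening: 0.0856
```

servo_tool --motion '[0, 0, 0, -0.02, 0, 0, 0, 0, 0, 0, -0.04, 0, 0, 0, 0, 0, 0, -0.05, 0, 0, 0, 0, 0, 0, -0.05, 0, 0, 0]'

```text
time_s: 9.43
tool_pos: [0.4545, 0.0258, 0.1944]
tool_rot: [-180.0, -0.0, 138.4]
wrist_force: [0.3, -0.5, -0.5]
opening: 0.0855
```

```bash
python3 plan.py .4583,-.2890,.2,138.7,0
python3 - <<'E'
from fit import *
im=snap('side','s6',(180,170,260,240),8)
E
```

```text
now 9.43 [0.4545 0.0258 0.1944] [-1.7999e+02 -2.0000e-02  1.3843e+02] [ 0.3 -0.5 -0.5] 0.0855 q [ -5.   0. -25.  65.   0.  37.]
[0.0,-0.0353,-0.0388,-0.0009,-0.0,-0.0,-0.0,0.0,-0.0353,-0.0389,-0.0009,-0.0,-0.0,-0.0,0.0,-0.0352,-0.0389,-0.0009,-0.0,-0.0,-0.0,0.0,-0.0352,-0.0389,-0.0009,-0.0,-0.0,-0.0,0.0,-0.0352,-0.0389,-0.0009,-0.0,-0.0,-0.0]
[0.0,-0.0351,-0.039,-0.0009,-0.0,-0.0,-0.0]
--
```

View pics/s6.png

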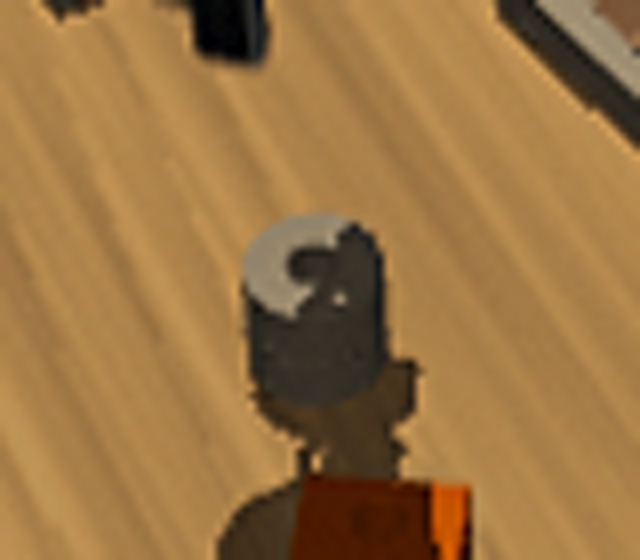

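servo_tool --motion '[0, -0.0352, -0.0389, 0, 0, 0, 0, 0, -0.0352, -0.0389, 0, 0, 0, 0, 0, -0.0352, -0.0389, 0, 0, 0, 0, 0, -0.0352, -0.0389, 0, 0, 0, 0, 0, -0.0352, -0.0389, 0, 0, 0, 0]'

```text
time_s: 10.1
tool_pos: [0.4573, -0.2383, 0.1929]
tool_rot: [180.0, 0.0, 138.4]
wrist_force: [0.4, -0.5, 0.6]
opening: 0.0854
```

servo_tool --motion '[0, -0.0352, -0.0389, 0.02, 0, 0, -0.5, 0, 0, 0, 0.03, 0, 0, 0, 0, 0, 0, 0.03, 0, 0, 0, 0, 0, 0, 0.02, 0, 0, 0, 0, 0, 0, 0, 0, 0, 0]'

```text
time_s: 10.72
tool_pos: [0.4564, -0.2878, 0.091]
tool_rot: [-180.0, -0.3, 138.9]
wrist_force: [0.6, -1.0, 0.6]
opening: 0.0856
```

```bash
python3 plan.py .459,-.2888,.063,139,0
```

```text
now 10.72 [ 0.4564 -0.2878  0.091 ] [-179.99   -0.27  138.93] [ 0.6 -1.   0.6] 0.0856 q [-39.  15. -23.  53.   0.   2.]
[0.0,-0.0027,0.001,0.028,-0.01,-0.27,-0.07]
--
```

servo_tool --motion '[0, -0.0025, 0.001, 0.014, 0, 0, 0, 0, 0, 0, 0.014, 0, 0, 0, 0, 0, 0, 0, 0, 0, 0, 0, 0, 0, 0, 0, 0, 0]'

```text
time_s: 11.22
tool_pos: [0.4607, -0.2899, 0.0652]
tool_rot: [-180.0, 0.0, 138.9]
wrist_force: [0.4, 0.5, 0.5]
opening: 0.0855
```

```bash
python3 plan.py .459,-.2888,.063,139,0
```

```text
now 11.22 [ 0.4607 -0.2899  0.0652] [-180.      0.    138.94] [0.4 0.5 0.5] 0.0855 q [-39.  17. -24.  50.  -0.   2.]
[0.0,0.002,-0.0002,0.0022,-0.0,0.0,-0.06]
--
```

servo_tool --motion '[0, 0, 0, 0.001, 0, 0, 0, 0, 0, 0, 0, 0, 0, 0, 0, 0, 0, 0, 0, 0, 0]'

```text
time_s: 11.6
tool_pos: [0.4607, -0.29, 0.0643]
tool_rot: [-180.0, 0.0, 138.9]
wrist_force: [0.0, -0.6, 0.0]
opening: 0.0854
```

servo_tool --motion '[0, 0, 0, 0, 0, 0, 0]'

```text
time_s: 11.72
tool_pos: [0.4606, -0.29, 0.0642]
tool_rot: [-180.0, 0.0, 138.9]
wrist_force: [-0.3, 0.2, 0.1]
opening: 0.0855
```

```bash
python3 plan.py .459,-.2888,.063,139,0
```

```text
now 11.72 [ 0.4606 -0.29    0.0642] [-1.8000e+02  1.0000e-02  1.3894e+02] [-0.3  0.2  0.1] 0.0855 q [-39.  17. -24.  50.  -0.   2.]
[0.0,0.002,-0.0002,0.0012,-0.0,0.01,-0.06]
--
```

So earlier readings lag by a few tenths; now settled. Correct and grip.

servo_tool --motion '[0.2, 0.002, 0, 0.001, 0, 0, 0, 0.2, 0, 0, 0, 0, 0, 0, 0.2, 0, 0, 0, 0, 0, 0, 1, 0, 0, 0, 0, 0, 0, 1, 0, 0, 0, 0, 0, 0]'

```text
time_s: 12.35
tool_pos: [0.4594, -0.2889, 0.0634]
tool_rot: [-180.0, 0.0, 138.9]
wrist_force: [-0.4, -0.7, 1.7]
opening: 0.0576
```

servo_tool --motion '[1, 0, 0, 0, 0, 0, 0, 1, 0, 0, 0, 0, 0, 0, 1, 0, 0, 0, 0, 0, 0]'

```text
time_s: 12.72
tool_pos: [0.4594, -0.2888, 0.0634]
tool_rot: [-180.0, 0.0, 138.9]
wrist_force: [-0.5, -1.1, 3.6]
opening: 0.0573
```

servo_tool --motion '[1, 0, 0, -0.01, 0, 0, 0, 1, 0, 0, -0.02, 0, 0, 0, 1, 0, 0, -0.04, 0, 0, 0, 1, 0, 0, -0.04, 0, 0, 0, 1, 0, 0, -0.02, 0, 0, 0]'

```text
time_s: 13.35
tool_pos: [0.4598, -0.2891, 0.1957]
tool_rot: [180.0, 0.2, 138.9]
wrist_force: [0.2, -0.1, -1.4]
opening: 0.0574
```

```bash
python3 plan.py .458,.2644,.19,100.9,1
python3 - <<'E'
from h import *
snap('side','s7',(220,180,330,330),5)
E
```

```text
now 13.35 [ 0.4598 -0.2891  0.1957] [1.7999e+02 1.7000e-01 1.3894e+02] [ 0.2 -0.1 -1.4] 0.0574 q [-39.   9. -15.  65.   0.   2.]
[1.0,0.0365,0.0416,0.0005,0.0,0.0,3.8,1.0,0.0392,0.0391,0.0005,0.0,0.0,3.8,1.0,0.0417,0.0364,0.0005,0.0,0.0,3.8,1.0,0.044,0.0336,0.0005,0.0,0.0,3.8,1.0,0.0461,0.0306,0.0005,0.0,0.0,3.8]
[1.0,0.0481,0.0275,0.0005,0.0,0.0,3.8,1.0,0.0498,0.0242,0.0005,0.0,0.0,3.8,1.0,0.0513,0.0209,0.0005,0.0,0.0,3.8,1.0,0.0525,0.0174,0.0005,0.0,0.0,3.8,1.0,0.0536,0.0139,0.0006,0.0,0.0,3.8]
--
```

View pics/s7.png

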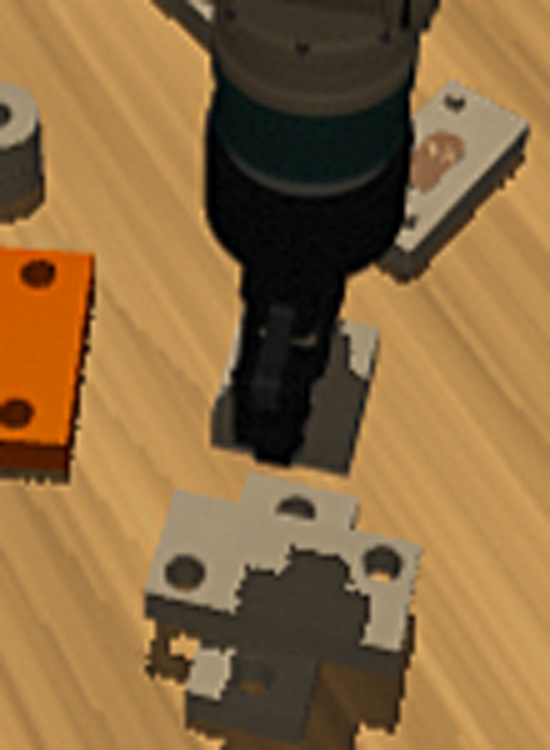

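servo_tool --motion '[1, 0.0365, 0.0416, 0, 0, 0, 3.8, 1, 0.0392, 0.0391, 0, 0, 0, 3.8, 1, 0.0417, 0.0364, 0, 0, 0, 3.8, 1, 0.044, 0.0336, 0, 0, 0, 3.8, 1, 0.0461, 0.0306, 0, 0, 0, 3.8]'

```text
time_s: 14.02
tool_pos: [0.4571, -0.0101, 0.1924]
tool_rot: [-180.0, -0.0, 119.8]
wrist_force: [0.5, -0.3, -0.9]
opening: 0.0573
```

servo_tool --motion '[1, 0.0481, 0.0275, 0, 0, 0, 3.8, 1, 0.0498, 0.0242, 0, 0, 0, 3.8, 1, 0.0513, 0.0209, 0, 0, 0, 3.8, 1, 0.0525, 0.0174, 0, 0, 0, 3.8, 1, 0.0536, 0.0139, 0, 0, 0, 3.8]'

```text
time_s: 14.65
tool_pos: [0.4562, 0.2665, 0.1923]
tool_rot: [-179.9, 0.0, 100.8]
wrist_force: [1.1, -0.8, -1.1]
opening: 0.0575
```

servo_tool --motion '[1, 0, 0, 0.03, 0, 0, 0, 1, 0, 0, 0.04, 0, 0, 0, 1, 0, 0, 0.03, 0, 0, 0, 1, 0, 0, 0.02, 0, 0, 0, 1, 0, 0, 0.005, 0, 0, 0]'

```text
time_s: 15.28
tool_pos: [0.455, 0.2641, 0.0659]
tool_rot: [-179.7, 0.1, 100.9]
wrist_force: [0.0, 0.4, -0.1]
opening: 0.0578
```

servo_tool --motion '[1, 0, 0, 0, 0, 0, 0, 1, 0, 0, 0, 0, 0, 0, 1, 0, 0, 0, 0, 0, 0]'

```text
time_s: 15.65
tool_pos: [0.4581, 0.2653, 0.0691]
tool_rot: [179.9, -0.0, 100.9]
wrist_force: [-0.6, -0.6, -0.4]
opening: 0.0575
```

```bash
python3 plan.py .458,.2644,.055,100.9,1
python3 - <<'E'
from fit import *
im=snap('side','s8',(150,110,230,180),8)
im=snap('top','t8',(315,205,395,280),8)
E
```

```text
now 15.65 [0.4581 0.2653 0.0691] [ 1.7988e+02 -3.0000e-02  1.0093e+02] [-0.6 -0.6 -0.4] 0.0575 q [ 23.  15. -25.  50.   0. 102.]
[1.0,-0.0009,-0.0003,0.0141,0.12,-0.03,0.03]
--
```

View pics/s8.png

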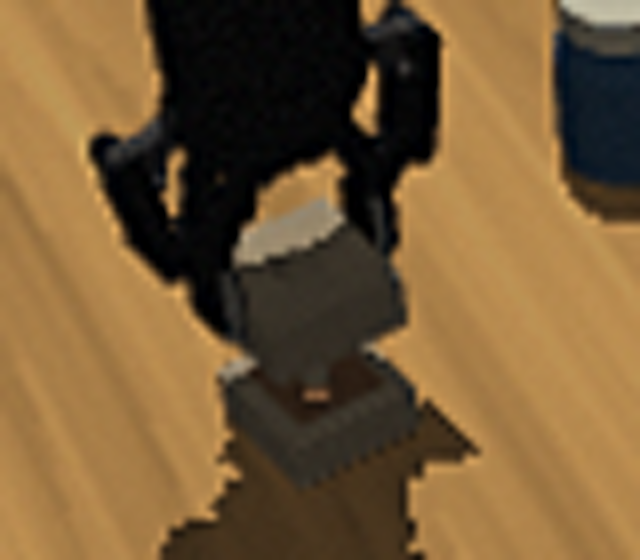

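View pics/t8.png

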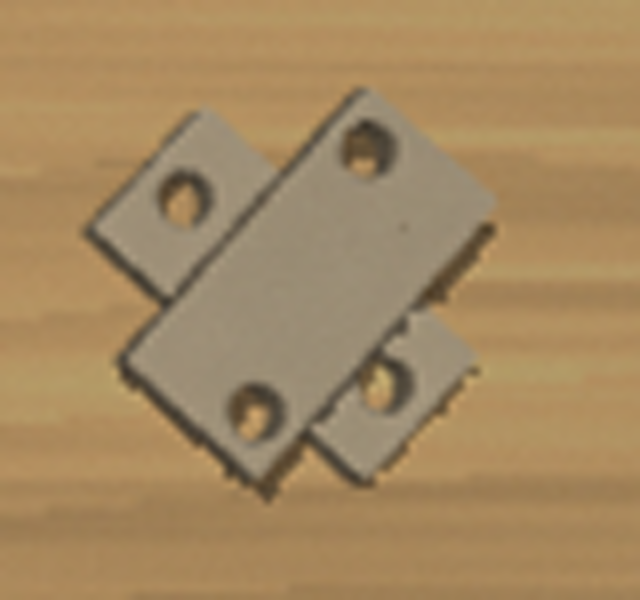

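Run:
```python
from fit import *
im=snap('side','s9',(150,110,230,180),8)
p=(.4581,.2653,np.radians(100.9))
z0=.0691-.0114
bS=(.4572,.264,np.radians(10.9))
overlay('side',im,[(p,S,z0,(255,0,0)),(p,S,z0+.026,(255,255,0)),(p,ring(0,0),z0+.026,(255,255,0)),(bS,S,.024,(0,255,0))],'o9',(150,110,230,180),8)
```

```text
(no output)
```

View pics/o9.png

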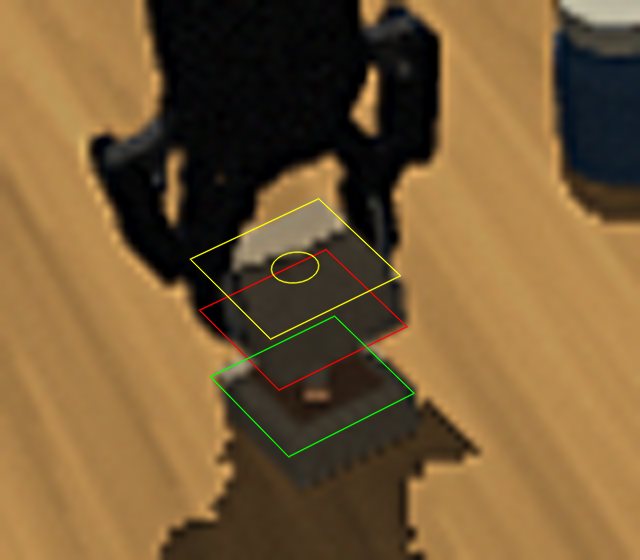

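Run:
```python
from fit import *
im=cv2.imread('pics/raw_s9.png')[:,:,::-1]
c=im[140:175,170:206]
c=np.clip(255*(c/255.)**.5*1.3,0,255).astype(np.uint8)
save(c,'s9g',None,16)
```

```text
(no output)
```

View pics/s9g.png

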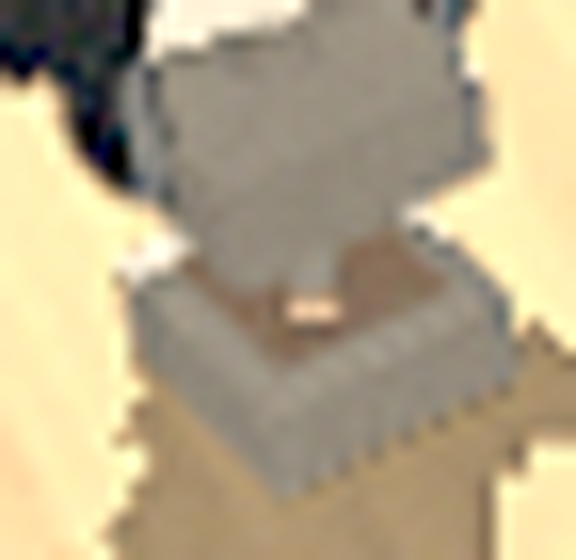

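servo_tool --motion '[1, -0.0008, -0.0002, 0.01, 0, 0, 0, 1, 0, 0, 0.006, 0, 0, 0, 1, 0, 0, 0.005, 0, 0, 0, 1, 0, 0, 0.004, 0, 0, 0, 1, 0, 0, 0, 0, 0, 0]'

```text
time_s: 16.42
tool_pos: [0.4568, 0.264, 0.0426]
tool_rot: [-179.9, 0.0, 100.9]
wrist_force: [-0.9, -0.3, -0.8]
opening: 0.0575
```

servo_tool --motion '[1, 0, 0, 0.002, 0, 0, 0, 1, 0, 0, 0, 0, 0, 0, 1, 0, 0, 0, 0, 0, 0]'

```text
time_s: 16.8
tool_pos: [0.4573, 0.2642, 0.0413]
tool_rot: [180.0, -0.0, 100.9]
wrist_force: [0.0, 0.1, -2.0]
opening: 0.0574
```

```bash
python3 plan.py .458,.2644,.036,100.9,1
```

```text
now 16.8 [0.4573 0.2642 0.0413] [179.98  -0.   100.94] [ 0.   0.1 -2. ] 0.0574 q [ 23.  17. -27.  46.  -0. 102.]
[1.0,0.0,0.0007,0.0053,0.02,-0.0,0.04]
--
```

servo_tool --motion '[1, 0, 0.0004, 0.002, 0, 0, 0, 1, 0, 0, 0.0015, 0, 0, 0, 1, 0, 0, 0.001, 0, 0, 0, 1, 0, 0, 0, 0, 0, 0, 1, 0, 0, 0, 0, 0, 0]'

```text
time_s: 17.42
tool_pos: [0.4576, 0.2642, 0.0366]
tool_rot: [-180.0, 0.0, 100.9]
wrist_force: [-0.0, -0.0, -0.6]
opening: 0.0578
```

servo_tool --motion '[1, 0, 0, 0.001, 0, 0, 0, 1, 0, 0, 0, 0, 0, 0]'

```text
time_s: 17.68
tool_pos: [0.4575, 0.2642, 0.0355]
tool_rot: [-180.0, 0.0, 100.9]
wrist_force: [-0.2, -0.9, -0.8]
opening: 0.0575
```

servo_tool --motion '[1, 0, 0, 0.0008, 0, 0, 0, 1, 0, 0, 0, 0, 0, 0]'

```text
time_s: 17.92
tool_pos: [0.4576, 0.2643, 0.0354]
tool_rot: [180.0, 0.0, 100.9]
wrist_force: [-1.8, -0.1, 4.9]
opening: 0.0574
```

servo_tool --motion '[0.3, 0, 0, 0, 0, 0, 0, 0.2, 0, 0, 0, 0, 0, 0, 0, 0, 0, 0, 0, 0, 0, 0, 0, 0, 0, 0, 0, 0]'

```text
time_s: 18.42
tool_pos: [0.4576, 0.2642, 0.0347]
tool_rot: [-180.0, 0.0, 100.9]
wrist_force: [-0.2, 0.1, -0.1]
opening: 0.0853
```

servo_tool --motion '[0, 0, 0, -0.02, 0, 0, 0, 0, 0, 0, -0.04, 0, 0, 0, 0, 0, 0, -0.05, 0, 0, 0, 0, 0, 0, -0.04, 0, 0, 0, 0, 0, 0, 0, 0, 0, 0]'

```text
time_s: 19.05
tool_pos: [0.4605, 0.2655, 0.1889]
tool_rot: [179.5, -0.1, 100.9]
wrist_force: [0.5, 0.4, -0.7]
opening: 0.0856
```

```bash
python3 - <<'E'
from fit import *
im=snap('side','s10',(150,110,230,180),8)
o=(315,205,8)
D=fit([(-60,28),(-60,-28),(60,28),(60,-28),(-44,-14),(44,14)],.052,u([(122,357),(259,482),(365,90),(497,201),(254,409),(369,149)],*o),(.459,-.294,-.7))
print(D[0],np.degrees(D[0][2]),D[2])
p=D[0]
t=cv2.imread('pics/raw_t8.png')[:,:,::-1]
overlay('top',t,[(p,L,.052,(255,0,0)),(p,ring(44,14),.052,(255,0,0)),(p,ring(-44,-14),.052,(255,0,0))],'o10',(315,205,395,280),8)
E
python3 plan.py .459,-.293,.19,138.4,0
```

```text
[ 0.45833283 -0.293358   -0.73346508] -42.02445377937545 [[ 0.10829842  0.32108681]
 [-0.42344587 -0.28590607]
 [ 0.18280908 -0.67761481]
 [ 0.21126789  0.09404755]
 [ 0.13757524  0.39670363]
 [-0.21225244  0.13835641]]
now 19.1 [0.4588 0.2648 0.1865] [ 1.7978e+02 -5.0000e-02  1.0094e+02] [ 0.1 -0.7 -0. ] 0.0851 q [ 23.   8. -18.  64.   0. 102.]
[0.0,-0.0548,-0.0106,-0.0004,0.0,0.0,-3.7,0.0,-0.054,-0.0141,-0.0004,0.0,0.0,-3.7,0.0,-0.0529,-0.0176,-0.0004,0.0,0.0,-3.7,0.0,-0.0517,-0.021,-0.0004,0.0,0.0,-3.7,0.0,-0.0502,-0.0244,-0.0004,0.0,0.0,-3.7]
[0.0,-0.0485,-0.0276,-0.0004,0.0,0.0,-3.7,0.0,-0.0466,-0.0307,-0.0004,0.0,0.0,-3.7,0.0,-0.0445,-0.0337,-0.0004,0.0,0.0,-3.7,0.0,-0.0422,-0.0365,-0.0004,0.0,0.0,-3.7,0.0,-0.0397,-0.0392,-0.0004,0.0,0.0,-3.7]
--
```

View pics/s10.png

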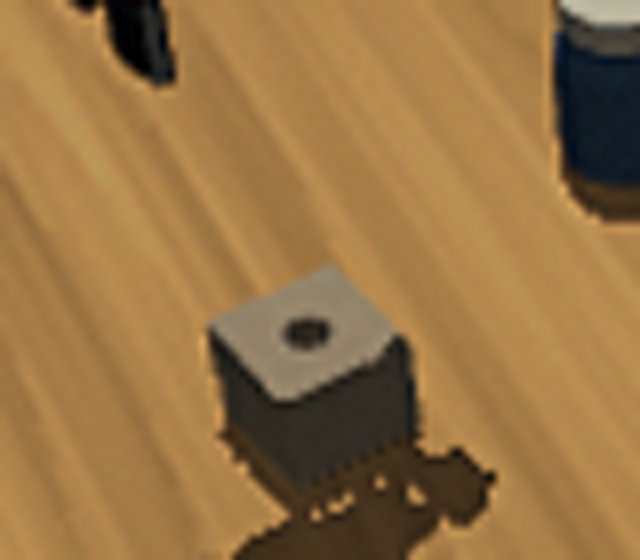

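View pics/o10.png

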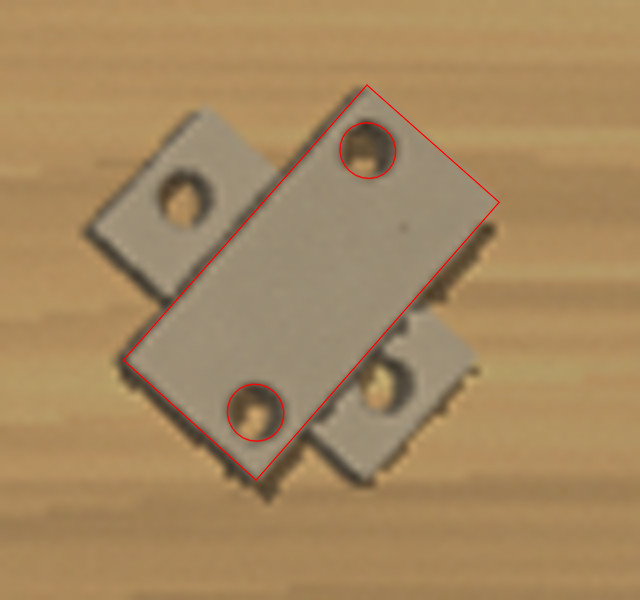

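servo_tool --motion '[0, -0.0548, -0.0106, 0, 0, 0, -3.7, 0, -0.054, -0.0141, 0, 0, 0, -3.7, 0, -0.0529, -0.0176, 0, 0, 0, -3.7, 0, -0.0517, -0.021, 0, 0, 0, -3.7, 0, -0.0502, -0.0244, 0, 0, 0, -3.7]' --squeeze 45

```text
time_s: 19.73
tool_pos: [0.4556, -0.0162, 0.1829]
tool_rot: [-179.9, -0.1, 119.6]
wrist_force: [1.8, -0.4, 0.3]
opening: 0.0852
```

servo_tool --motion '[0, -0.0485, -0.0276, 0, 0, 0, -3.7, 0, -0.0466, -0.0307, 0, 0, 0, -3.7, 0, -0.0445, -0.0337, 0, 0, 0, -3.7, 0, -0.0422, -0.0365, 0, 0, 0, -3.7, 0, -0.0397, -0.0392, 0, 0, 0, -3.7]'

```text
time_s: 20.35
tool_pos: [0.4544, -0.2947, 0.1826]
tool_rot: [180.0, -0.2, 138.0]
wrist_force: [0.5, -0.1, -0.3]
opening: 0.0853
```

servo_tool --motion '[0, 0, 0, 0.03, 0, 0, 0, 0, 0, 0, 0.04, 0, 0, 0, 0, 0, 0, 0.03, 0, 0, 0, 0, 0, 0, 0.02, 0, 0, 0, 0, 0, 0, 0, 0, 0, 0]'

```text
time_s: 20.98
tool_pos: [0.4529, -0.2914, 0.0613]
tool_rot: [-180.0, -0.5, 137.9]
wrist_force: [-0.4, 0.4, -0.6]
opening: 0.0855
```

servo_tool --motion '[0, 0, 0, 0, 0, 0, 0, 0, 0, 0, 0, 0, 0, 0, 0, 0, 0, 0, 0, 0, 0]'

```text
time_s: 21.35
tool_pos: [0.4565, -0.2943, 0.0658]
tool_rot: [180.0, 0.1, 137.9]
wrist_force: [-0.7, -1.1, -0.1]
opening: 0.0854
```

```bash
python3 plan.py .459,-.293,.0375,138.1,0,2
```

```text
now 21.35 [ 0.4565 -0.2943  0.0658] [1.8000e+02 1.1000e-01 1.3794e+02] [-0.7 -1.1 -0.1] 0.0854 q [-40.  16. -24.  50.  -0.   2.]
[0.0,-0.0005,0.0013,0.0141,0.0,0.1,-0.1,0.0,-0.0005,0.0013,0.0141,0.0,0.1,-0.1]
--
```

servo_tool --motion '[0, -0.0005, 0.0013, 0.012, 0, 0, -0.1, 0, -0.0005, 0.0013, 0.01, 0, 0, -0.1, 0, 0, 0, 0.005, 0, 0, 0, 0, 0, 0, 0, 0, 0, 0, 0, 0, 0, 0, 0, 0, 0]'

```text
time_s: 21.98
tool_pos: [0.4584, -0.2926, 0.0379]
tool_rot: [-180.0, 0.0, 138.1]
wrist_force: [-1.4, -0.0, -0.7]
opening: 0.0856
```

servo_tool --motion '[0, 0, 0, 0, 0, 0, 0, 0, 0, 0, 0, 0, 0, 0]'

```text
time_s: 22.22
tool_pos: [0.4585, -0.2927, 0.0381]
tool_rot: [180.0, 0.0, 138.1]
wrist_force: [-0.1, 0.0, -1.1]
opening: 0.0854
```

```bash
python3 plan.py .459,-.293,.0375,138.1,0,1
```

```text
now 22.23 [ 0.4585 -0.2927  0.0381] [1.8000e+02 3.0000e-02 1.3813e+02] [-0.1  0.  -1.1] 0.0854 q [-39.  18. -25.  47.  -0.   3.]
[0.0,-0.0006,0.0001,0.0006,0.0,0.03,0.03]
--
```

servo_tool --motion '[0.2, -0.0005, 0, 0.0004, 0, 0, 0, 0.2, 0, 0, 0, 0, 0, 0, 0.2, 0, 0, 0, 0, 0, 0, 1, 0, 0, 0, 0, 0, 0, 1, 0, 0, 0, 0, 0, 0]'

```text
time_s: 22.85
tool_pos: [0.4589, -0.2931, 0.0377]
tool_rot: [-180.0, 0.0, 138.1]
wrist_force: [0.4, -0.5, 1.4]
opening: 0.0553
```

servo_tool --motion '[1, 0, 0, 0, 0, 0, 0, 1, 0, 0, 0, 0, 0, 0, 1, 0, 0, 0, 0, 0, 0]'

```text
time_s: 23.22
tool_pos: [0.4589, -0.293, 0.0377]
tool_rot: [180.0, 0.0, 138.1]
wrist_force: [-0.1, -0.6, 2.7]
opening: 0.0552
```

servo_tool --motion '[1, 0, 0, -0.005, 0, 0, 0, 1, 0, 0, -0.015, 0, 0, 0, 1, 0, 0, -0.03, 0, 0, 0, 1, 0, 0, -0.03, 0, 0, 0, 1, 0, 0, -0.02, 0, 0, 0]'

```text
time_s: 23.85
tool_pos: [0.4591, -0.2932, 0.1397]
tool_rot: [180.0, 0.1, 138.1]
wrist_force: [0.9, -0.2, -2.0]
opening: 0.0547
```

servo_tool --motion '[1, 0, 0, -0.01, 0, 0, 0, 1, 0, 0, 0, 0, 0, 0, 1, 0, 0, 0, 0, 0, 0]'

```text
time_s: 24.22
tool_pos: [0.458, -0.2923, 0.1464]
tool_rot: [-180.0, -0.1, 138.1]
wrist_force: [-0.2, -0.4, -2.9]
opening: 0.055
```

```bash
python3 plan.py .6647,-.0975,.15,203,1
python3 - <<'E'
from h import *
snap('side','s11',(220,180,330,330),5)
snap('top','t11',(295,185,415,300),6)
E
```

```text
now 24.23 [ 0.458  -0.2923  0.1464] [-1.7999e+02 -1.1000e-01  1.3813e+02] [-0.2 -0.4 -2.9] 0.055 q [-39.  12. -19.  60.  -0.   3.]
[1.0,-0.0034,0.0404,-0.0005,0.0,-0.0,-9.3,1.0,-0.0099,0.0394,-0.0005,0.0,-0.0,-9.3,1.0,-0.0161,0.0372,-0.0005,0.0,-0.0,-9.3,1.0,-0.0219,0.0342,-0.0005,0.0,-0.0,-9.3,1.0,-0.0271,0.0302,-0.0005,0.0,-0.0,-9.3]
[1.0,-0.0316,0.0254,-0.0005,0.0,-0.0,-9.3,1.0,-0.0353,0.02,-0.0005,0.0,-0.0,-9.3]
--
```

View pics/s11.png

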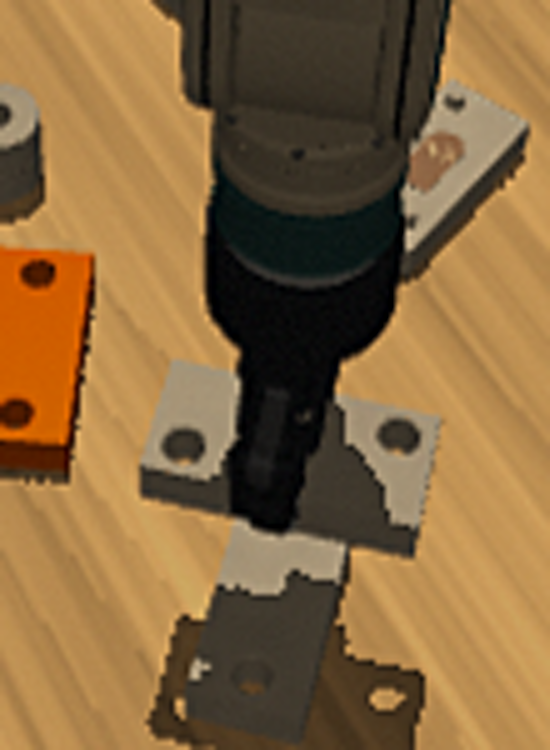

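View pics/t11.png

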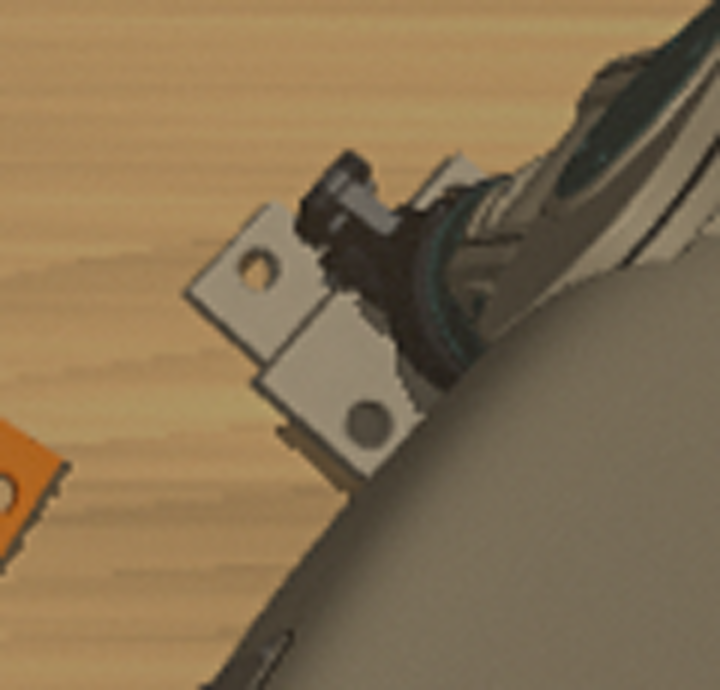

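servo_tool --motion '[1, -0.0034, 0.0404, 0, 0, 0, -9.3, 1, -0.0099, 0.0394, 0, 0, 0, -9.3, 1, -0.0161, 0.0372, 0, 0, 0, -9.3, 1, -0.0219, 0.0342, 0, 0, 0, -9.3, 1, -0.0271, 0.0302, 0, 0, 0, -9.3]'

```text
time_s: 24.95
tool_pos: [0.6065, -0.1524, 0.1463]
tool_rot: [180.0, -0.1, -175.1]
wrist_force: [0.3, -0.3, -1.7]
opening: 0.0548
```

servo_tool --motion '[1, -0.0316, 0.0254, 0, 0, 0, -9.3, 1, -0.0353, 0.02, 0, 0, 0, -9.3, 1, 0, 0, 0.03, 0, 0, 0, 1, 0, 0, 0.03, 0, 0, 0, 1, 0, 0, 0.015, 0, 0, 0]'

```text
time_s: 25.58
tool_pos: [0.663, -0.097, 0.0692]
tool_rot: [179.8, -0.2, -156.7]
wrist_force: [0.2, -0.4, -1.0]
opening: 0.0553
```

servo_tool --motion '[1, 0, 0, 0, 0, 0, 0, 1, 0, 0, 0, 0, 0, 0, 1, 0, 0, 0, 0, 0, 0, 1, 0, 0, 0, 0, 0, 0]'

```text
time_s: 26.08
tool_pos: [0.6658, -0.098, 0.0736]
tool_rot: [-179.9, 0.1, -156.8]
wrist_force: [-0.1, -0.1, -2.2]
opening: 0.055
```

```bash
python3 plan.py .6647,-.0975,.055,203,1
python3 - <<'E'
from fit import *
im=snap('side','s12',(260,160,350,250),6.5)
s,=[status.observe()]
p=(*s['tool_pos'][:2],np.radians(s['tool_rot'][2]));z0=s['tool_pos'][2]-.0117
b=(.6639,-.0979,np.radians(23))
overlay('side',im,[(p,L,z0,(255,0,0)),(p,L,z0+.026,(255,255,0)),(p,ring(44,14),z0+.026,(255,255,0)),(p,ring(-44,-14),z0+.026,(255,255,0)),(b,L,.024,(0,255,0)),(b,L,.0,(0,255,0))],'o12',(260,160,350,250),6.5)
snap('top','t12',(230,120,320,200),7)
snap('top','t12b',(315,205,395,280),8)
E
```

```text
now 26.07 [ 0.6658 -0.098   0.0736] [-1.7993e+02  9.0000e-02 -1.5677e+02] [-0.1 -0.1 -2.2] 0.055 q [-14.  27.  -6.  57.   0. -37.]
[1.0,0.0008,0.001,0.0186,-0.07,0.09,0.23]
--
```

View pics/o12.png

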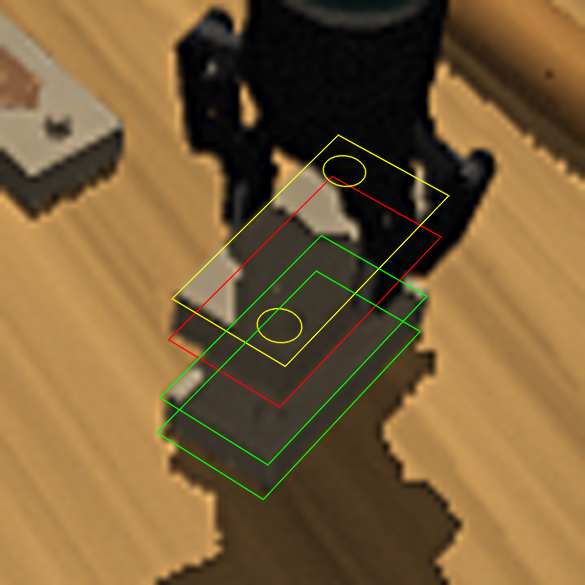

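View pics/t12.png

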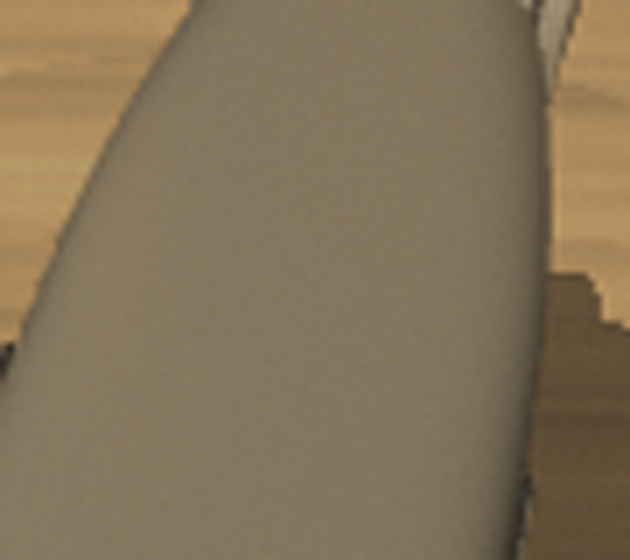

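View pics/t12b.png

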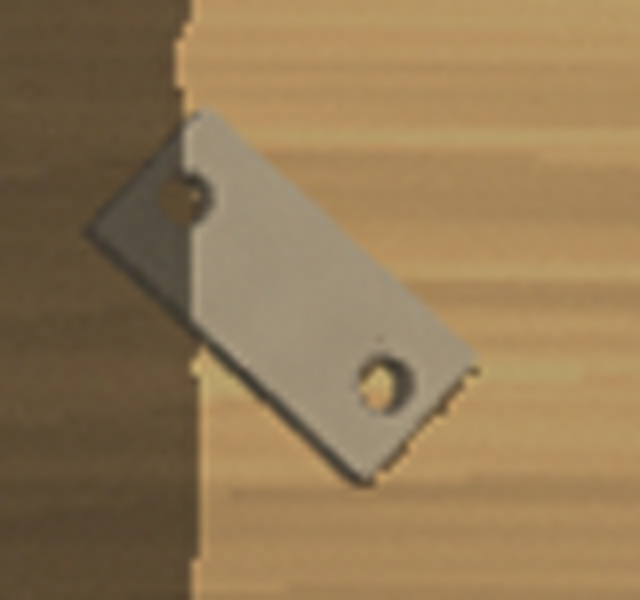

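servo_tool --motion '[1, 0.0008, 0.001, 0.01, 0, 0, 0.2, 1, 0, 0, 0.008, 0, 0, 0, 1, 0, 0, 0.006, 0, 0, 0, 1, 0, 0, 0.004, 0, 0, 0, 1, 0, 0, 0, 0, 0, 0]'

```text
time_s: 26.85
tool_pos: [0.6636, -0.0971, 0.0438]
tool_rot: [180.0, -0.0, -157.0]
wrist_force: [0.4, 0.1, -0.9]
opening: 0.0554
```

servo_tool --motion '[1, 0, 0, 0, 0, 0, 0, 1, 0, 0, 0, 0, 0, 0]'

```text
time_s: 27.1
tool_pos: [0.6643, -0.0972, 0.0448]
tool_rot: [-180.0, 0.0, -157.0]
wrist_force: [0.0, 0.1, -2.0]
opening: 0.0551
```

```bash
python3 plan.py .6647,-.0975,.036,203,1
```

```text
now 27.1 [ 0.6643 -0.0972  0.0448] [-1.7997e+02  4.0000e-02 -1.5696e+02] [ 0.   0.1 -2. ] 0.0551 q [-14.  29.  -8.  54.  -0. -37.]
[1.0,-0.0002,-0.0004,0.0088,-0.03,0.04,0.04]
--
```

servo_tool --motion '[1, 0, -0.0003, 0.003, 0, 0, 0, 1, 0, 0, 0.002, 0, 0, 0, 1, 0, 0, 0.0015, 0, 0, 0, 1, 0, 0, 0.001, 0, 0, 0, 1, 0, 0, 0, 0, 0, 0]'

```text
time_s: 27.72
tool_pos: [0.6639, -0.0974, 0.0368]
tool_rot: [180.0, -0.0, -157.0]
wrist_force: [-0.5, 0.6, -1.2]
opening: 0.0549
```

servo_tool --motion '[1, 0, 0, 0.0005, 0, 0, 0, 1, 0, 0, 0, 0, 0, 0]'

```text
time_s: 27.98
tool_pos: [0.6641, -0.0974, 0.0364]
tool_rot: [-180.0, 0.0, -157.0]
wrist_force: [0.3, -0.1, -1.2]
opening: 0.0552
```

servo_tool --motion '[1, 0, 0, 0.0008, 0, 0, 0, 1, 0, 0, 0, 0, 0, 0]'

```text
time_s: 28.22
tool_pos: [0.6642, -0.0974, 0.0357]
tool_rot: [-180.0, 0.0, -157.0]
wrist_force: [-0.4, -0.3, -2.4]
opening: 0.0547
```

servo_tool --motion '[1, 0, 0, 0.0006, 0, 0, 0, 1, 0, 0, 0, 0, 0, 0]'

```text
time_s: 28.48
tool_pos: [0.6642, -0.0974, 0.0357]
tool_rot: [-180.0, 0.0, -157.0]
wrist_force: [-1.3, -0.9, 4.2]
opening: 0.0546
```

servo_tool --motion '[0.3, 0, 0, 0, 0, 0, 0, 0.2, 0, 0, 0, 0, 0, 0, 0, 0, 0, 0, 0, 0, 0, 0, 0, 0, 0, 0, 0, 0]'

```text
time_s: 28.98
tool_pos: [0.6641, -0.0974, 0.0349]
tool_rot: [180.0, -0.0, -157.0]
wrist_force: [-0.1, -0.0, -0.2]
opening: 0.0854
```

servo_tool --motion '[0, 0, 0, -0.02, 0, 0, 0, 0, 0, 0, -0.04, 0, 0, 0, 0, 0, 0, -0.05, 0, 0, 0, 0, 0, 0, -0.03, 0, 0, 0, 0, 0, 0, 0, 0, 0, 0]'

```text
time_s: 29.6
tool_pos: [0.667, -0.0981, 0.1806]
tool_rot: [-179.7, 0.4, -157.0]
wrist_force: [0.4, -0.7, -0.5]
opening: 0.0854
```

```bash
python3 - <<'E'
from fit import *
im=snap('side','s13',(260,160,350,250),6.5)
o=(315,205,8)
I=fit([(60,28),(60,-28),(-60,-28),(-60,28),(44,0),(-44,0)],.026,u([(88,229),(206,108),(478,362),(363,478),(185,199),(383,385)],*o),(.456,-.29,.8))
print(I[0],np.degrees(I[0][2]),I[2])
p=I[0]
t=cv2.imread('pics/raw_t12b.png')[:,:,::-1]
overlay('top',t,[(p,L,.026,(255,0,0)),(p,L,0,(0,255,0)),(p,ring(44,0),.026,(255,0,0)),(p,ring(-44,0),.026,(255,0,0))],'o13',(315,205,395,280),8)
E
python3 plan.py .457,-.2895,.15,227,0;python3 plan.py .457,-.2895,.15,47,0
```

```text
[ 0.45580156 -0.28982727  0.81641798] 46.77730483704352 [[ 0.33914767 -0.16835236]
 [-0.15158885 -0.33852373]
 [-0.13997463 -0.47275098]
 [ 0.02253085  0.67946991]
 [-0.13983952  0.11079373]
 [ 0.06893513  0.17572097]]
now 29.65 [ 0.6654 -0.0977  0.1778] [-179.84    0.22 -156.96] [-0.7  0.5 -0.1] 0.0852 q [-14.  22.   0.  67.  -0. -37.]
[0.0,0.0534,-0.019,0.0054,-0.0,0.0,-4.8,0.0,0.0548,-0.0144,0.0054,-0.0,0.0,-4.8,0.0,0.0558,-0.0098,0.0055,-0.0,0.0,-4.8,0.0,0.0564,-0.0051,0.0055,-0.0,0.0,-4.8,0.0,0.0566,-0.0004,0.0055,-0.0,0.0,-4.8]
--
now 29.65 [ 0.6654 -0.0977  0.1778] [-179.84    0.22 -156.96] [-0.7  0.5 -0.1] 0.0852 q [-14.  22.   0.  67.  -0. -37.]
[0.0,0.0167,-0.0059,0.0017,0.0,0.0,9.8,0.0,0.0154,-0.0087,0.0017,0.0,0.0,9.8,0.0,0.0137,-0.0112,0.0017,0.0,0.0,9.8,0.0,0.0117,-0.0133,0.0017,0.0,0.0,9.8,0.0,0.0092,-0.0151,0.0017,0.0,0.0,9.8]
[0.0,0.0065,-0.0165,0.0017,0.0,0.0,9.8,0.0,0.0037,-0.0173,0.0017,0.0,0.0,9.8,0.0,0.0007,-0.0177,0.0017,0.0,0.0,9.8,0.0,-0.0023,-0.0175,0.0017,0.0,0.0,9.8,0.0,-0.0053,-0.0169,0.0017,0.0,0.0,9.8]
[0.0,-0.0081,-0.0158,0.0018,0.0,0.0,9.8,0.0,-0.0106,-0.0142,0.0018,0.0,0.0,9.8,0.0,-0.0129,-0.0122,0.0018,0.0,0.0,9.8,0.0,-0.0147,-0.0098,0.0018,0.0,0.0,9.8,0.0,-0.0162,-0.0072,0.0017,0.0,0.0,9.8]
[0.0,-0.0172,-0.0043,0.0017,0.0,0.0,9.8]
--
```

View pics/s13.png

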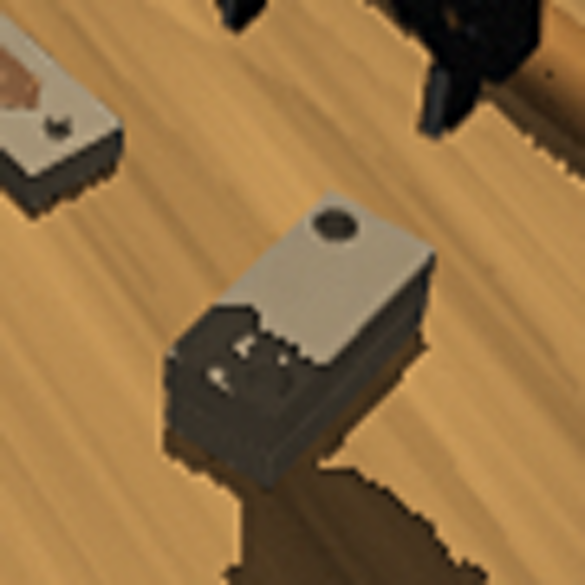

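View pics/o13.png

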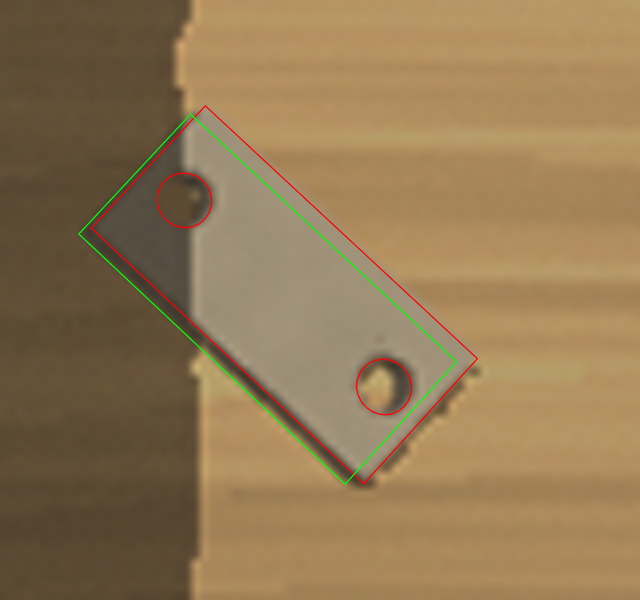

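servo_tool --motion '[0, 0.0534, -0.019, 0.005, 0, 0, -4.8, 0, 0.0548, -0.0144, 0.005, 0, 0, -4.8, 0, 0.0558, -0.0098, 0.005, 0, 0, -4.8, 0, 0.0564, -0.0051, 0.005, 0, 0, -4.8, 0, 0.0566, -0.0004, 0.005, 0, 0, -4.6]'

```text
time_s: 30.28
tool_pos: [0.4531, -0.2893, 0.1483]
tool_rot: [179.8, -0.0, -133.0]
wrist_force: [0.9, -0.5, -0.0]
opening: 0.0855
```

servo_tool --motion '[0, 0, 0, 0.03, 0, 0, 0, 0, 0, 0, 0.04, 0, 0, 0, 0, 0, 0, 0.03, 0, 0, 0, 0, 0, 0, 0.01, 0, 0, 0, 0, 0, 0, 0, 0, 0, 0]'

```text
time_s: 30.9
tool_pos: [0.4547, -0.2884, 0.0391]
tool_rot: [179.8, -0.0, -133.2]
wrist_force: [-0.2, -0.2, -0.2]
opening: 0.0852
```

servo_tool --motion '[0, 0, 0, 0, 0, 0, 0, 0, 0, 0, 0, 0, 0, 0, 0, 0, 0, 0, 0, 0, 0, 0, 0, 0, 0, 0, 0, 0]'

```text
time_s: 31.4
tool_pos: [0.4558, -0.2893, 0.0405]
tool_rot: [-180.0, 0.0, -133.2]
wrist_force: [0.4, 0.5, 0.1]
opening: 0.0852
```

```bash
python3 plan.py .4565,-.2894,.0125,226.8,0,2
```

```text
now 31.4 [ 0.4558 -0.2893  0.0405] [-179.95    0.   -133.16] [0.4 0.5 0.1] 0.0852 q [-39.  18. -25.  47.  -0. -86.]
[0.0,-0.0002,-0.0003,0.014,-0.0,0.0,0.0,0.0,-0.0002,-0.0003,0.014,-0.0,0.0,0.0]
--
```

servo_tool --motion '[0, -0.0002, -0.0003, 0.012, 0, 0, 0, 0, -0.0002, -0.0003, 0.01, 0, 0, 0, 0, 0, 0, 0.005, 0, 0, 0, 0, 0, 0, 0, 0, 0, 0, 0, 0, 0, 0, 0, 0, 0]'

```text
time_s: 32.02
tool_pos: [0.4564, -0.2894, 0.0131]
tool_rot: [-180.0, -0.0, -133.2]
wrist_force: [-0.5, 0.4, -0.2]
opening: 0.0853
```

servo_tool --motion '[0, 0, 0, 0, 0, 0, 0, 0, 0, 0, 0, 0, 0, 0]'

```text
time_s: 32.28
tool_pos: [0.4565, -0.2895, 0.0133]
tool_rot: [-180.0, 0.0, -133.2]
wrist_force: [0.5, 1.0, 0.1]
opening: 0.0854
```

```bash
python3 plan.py .4565,-.2894,.0125,226.8,0,1
```

```text
now 32.27 [ 0.4565 -0.2895  0.0133] [-179.96    0.   -133.16] [0.5 1.  0.1] 0.0854 q [-39.  20. -26.  43.   0. -86.]
[0.0,-0.0,0.0001,0.0008,-0.04,0.0,0.04]
--
```

servo_tool --motion '[0.2, 0, 0, 0.001, 0, 0, 0, 0.2, 0, 0, 0, 0, 0, 0, 0.2, 0, 0, 0, 0, 0, 0, 1, 0, 0, 0, 0, 0, 0, 1, 0, 0, 0, 0, 0, 0]'

```text
time_s: 32.9
tool_pos: [0.4568, -0.2897, 0.0125]
tool_rot: [-179.9, 0.0, -133.2]
wrist_force: [0.2, 0.3, 1.7]
opening: 0.0551
```

servo_tool --motion '[1, 0, 0, 0, 0, 0, 0, 1, 0, 0, 0, 0, 0, 0, 1, 0, 0, 0, 0, 0, 0]'

```text
time_s: 33.28
tool_pos: [0.4569, -0.2898, 0.0125]
tool_rot: [-179.9, 0.0, -133.2]
wrist_force: [0.9, -1.3, 4.7]
opening: 0.0549
```

servo_tool --motion '[1, 0, 0, -0.005, 0, 0, 0, 1, 0, 0, -0.015, 0, 0, 0, 1, 0, 0, -0.03, 0, 0, 0, 1, 0, 0, -0.03, 0, 0, 0, 1, 0, 0, -0.03, 0, 0, 0]'

```text
time_s: 33.9
tool_pos: [0.4556, -0.2887, 0.1231]
tool_rot: [179.9, -0.0, -133.2]
wrist_force: [-0.6, -0.1, -3.0]
opening: 0.055
```

servo_tool --motion '[1, 0, 0, -0.02, 0, 0, 0, 1, 0, 0, 0, 0, 0, 0, 1, 0, 0, 0, 0, 0, 0]'

```text
time_s: 34.28
tool_pos: [0.4555, -0.2886, 0.1412]
tool_rot: [179.9, -0.0, -133.2]
wrist_force: [-0.3, -0.7, -2.5]
opening: 0.0551
```

```bash
python3 plan.py .6246,.104,.14,279.3,1
python3 - <<'E'
from h import *
snap('side','s14',(220,180,330,330),5)
E
```

```text
now 34.27 [ 0.4555 -0.2886  0.1412] [ 1.7990e+02 -1.0000e-02 -1.3317e+02] [-0.3 -0.7 -2.5] 0.0551 q [-39.  11. -20.  59.  -0. -86.]
[1.0,-0.0503,0.0182,0.0002,0.0,0.0,-6.6,1.0,-0.052,0.0123,0.0002,0.0,0.0,-6.6,1.0,-0.0531,0.0063,0.0002,0.0,0.0,-6.6,1.0,-0.0534,0.0002,0.0002,0.0,0.0,-6.6,1.0,-0.0531,-0.0059,0.0002,0.0,0.0,-6.6]
[1.0,-0.0521,-0.012,0.0001,0.0,0.0,-6.6,1.0,-0.0504,-0.0178,0.0001,0.0,0.0,-6.6,1.0,-0.048,-0.0235,0.0001,0.0,0.0,-6.6]
--
```

View pics/s14.png

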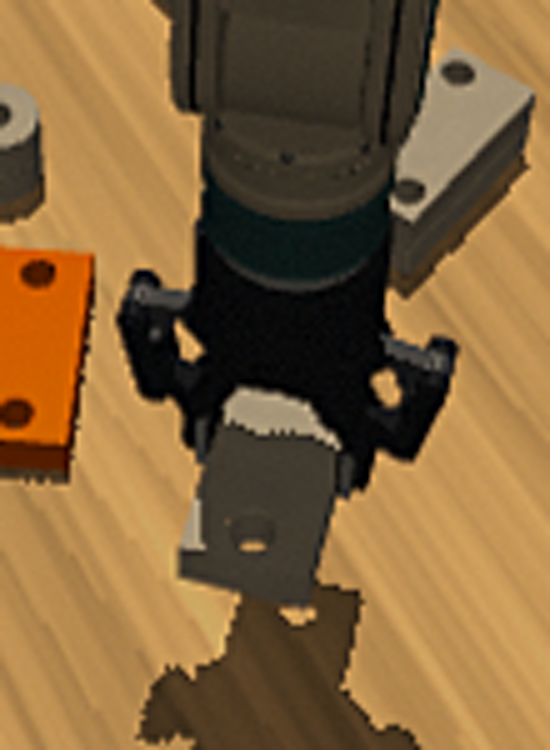

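servo_tool --motion '[1, -0.0503, 0.0182, 0, 0, 0, -6.6, 1, -0.052, 0.0123, 0, 0, 0, -6.6, 1, -0.0531, 0.0063, 0, 0, 0, -6.6, 1, -0.0534, 0.0002, 0, 0, 0, -6.6, 1, -0.0531, -0.0059, 0, 0, 0, -6.6]'

```text
time_s: 34.95
tool_pos: [0.561, -0.0418, 0.1405]
tool_rot: [179.8, -0.0, -100.0]
wrist_force: [-0.0, -0.5, -2.9]
opening: 0.0547
```

servo_tool --motion '[1, -0.0521, -0.012, 0, 0, 0, -6.6, 1, -0.0504, -0.0178, 0, 0, 0, -6.6, 1, -0.048, -0.0235, 0, 0, 0, -6.6, 1, 0, 0, 0.03, 0, 0, 0, 1, 0, 0, 0.03, 0, 0, 0]'

```text
time_s: 35.58
tool_pos: [0.6238, 0.105, 0.0799]
tool_rot: [179.9, 0.0, -80.3]
wrist_force: [-0.4, -0.4, -2.4]
opening: 0.0552
```

servo_tool --motion '[1, 0, 0, 0.01, 0, 0, 0, 1, 0, 0, 0, 0, 0, 0, 1, 0, 0, 0, 0, 0, 0, 1, 0, 0, 0, 0, 0, 0, 1, 0, 0, 0, 0, 0, 0]'

```text
time_s: 36.2
tool_pos: [0.6251, 0.1038, 0.0731]
tool_rot: [-179.9, -0.0, -80.4]
wrist_force: [0.2, 0.4, -2.0]
opening: 0.0547
```

```bash
python3 plan.py .6246,.104,.05,279.3,1
python3 - <<'E'
from fit import *
im=snap('side','s15',(210,120,300,210),6.5)
s,=[status.observe()]
p=(*s['tool_pos'][:2],np.radians(s['tool_rot'][2]));z0=s['tool_pos'][2]-.0125
b=(.6239,.1036,np.radians(99.3))
overlay('side',im,[(p,L,z0,(255,0,0)),(p,L,z0+.026,(255,255,0)),(b,L,.024,(0,255,0)),(b,L,.0,(0,255,0))],'o15',(210,120,300,210),6.5)
E
```

```text
now 36.2 [0.6251 0.1038 0.0731] [-1.799e+02 -1.000e-02 -8.038e+01] [ 0.2  0.4 -2. ] 0.0547 q [  4.  24. -12.  54.   0. -96.]
[1.0,-0.0003,0.0005,0.0231,-0.1,-0.01,0.32]
--
```

View pics/o15.png

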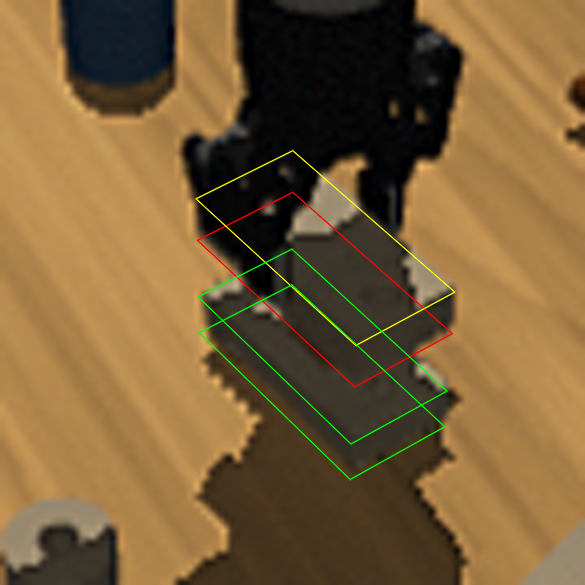

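Run:
```python
from fit import *
s=cv2.imread('pics/raw_s0.png')[:,:,::-1]
save(s,'b1',(236,152,286,196),14)
s=cv2.imread('pics/raw_s15.png')[:,:,::-1]
c=np.clip(255*(s/255.)**.6*1.2,0,255).astype(np.uint8)
save(c,'b2',(236,140,286,196),13)
```

```text
(no output)
```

View pics/b1.png

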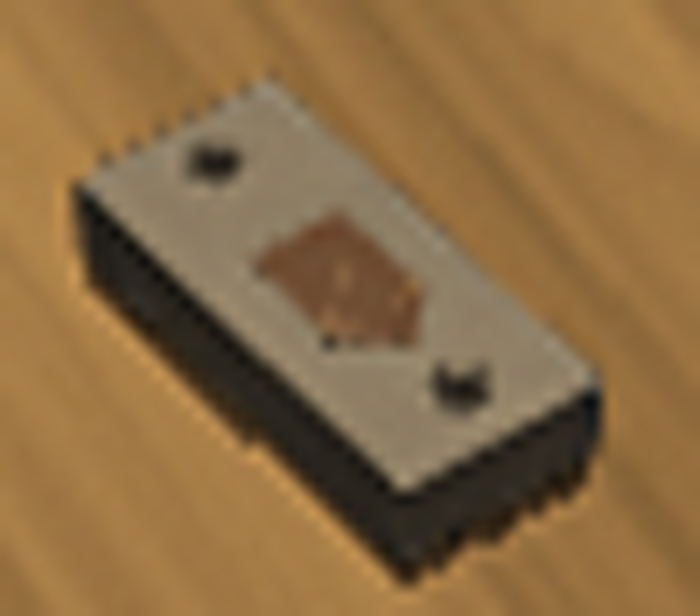

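View pics/b2.png

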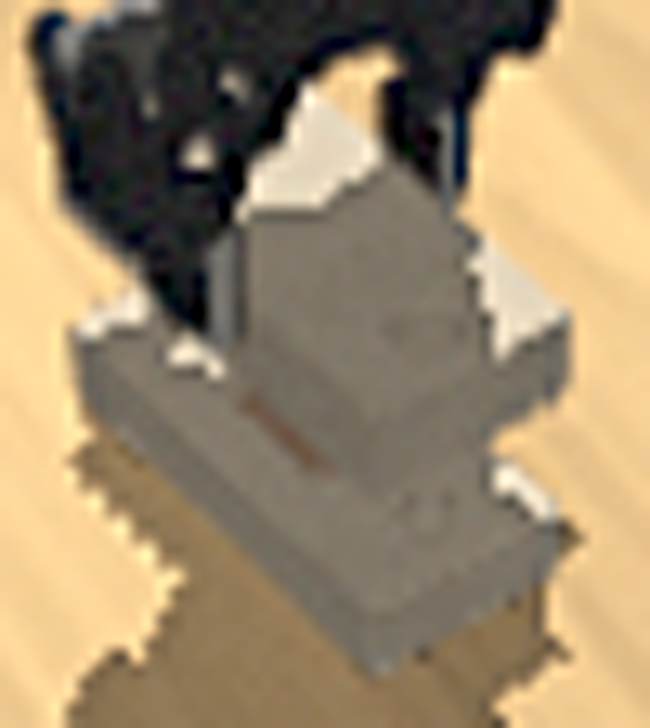

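Run:
```python
from fit import *
B=lambda cr,o,z:back('side',u(cr,*o),z).round(4)
ob=(236,152,14);os_=(236,140,13)
L4=[(60,28),(60,-28),(-60,-28),(-60,28)]
def fs(loc,z,obs,g):
    f=lambda p:(proj('side',pts(p,loc,z))-obs).ravel()
    r=least_squares(f,g);return r.x,r.fun.reshape(-1,2).round(2).tolist()
b=fs(L4,.024,u([(75,185),(268,80),(600,378),(405,492)],*ob),(.62,.1,1.73));print(b)
ax=b[0]
z0=.0731-.0125
print('slab right bot/top, front top/bot',B([(568,385)],os_,z0),B([(568,318)],os_,z0+.026),B([(378,430)],os_,z0+.026),B([(378,490)],os_,z0))
print('base right, front',B([(600,378),(405,492)],ob,.024))
p=(.6251,.1038,np.radians(99.6));print('expected slab',pts(p,L4,0).round(4)[:,:2])
```

```text
(array([0.62712555, 0.10597385, 1.74497792]), [[-0.45, -0.22], [0.05, -0.16], [0.52, 0.12], [-0.13, 0.19]])
slab right bot/top, front top/bot [[0.6663 0.0551 0.0606]] [[0.6627 0.0511 0.0866]] [[0.6082 0.0394 0.0866]] [[0.612  0.0455 0.0606]]
base right, front [[0.6639 0.0529 0.024 ]
 [0.6107 0.0425 0.024 ]]
expected slab [[0.5875 0.1583]
 [0.6427 0.1676]
 [0.6627 0.0493]
 [0.6075 0.04  ]]
```

servo_tool --motion '[1, 0, 0.0003, 0.01, 0, 0, 0.1, 1, 0, 0, 0.008, 0, 0, 0, 1, 0, 0, 0.005, 0, 0, 0, 1, 0, 0, 0.004, 0, 0, 0, 1, 0, 0, 0, 0, 0, 0]'

```text
time_s: 36.88
tool_pos: [0.6237, 0.1038, 0.0445]
tool_rot: [179.9, 0.0, -80.5]
wrist_force: [-0.3, 0.2, -2.6]
opening: 0.0553
```

servo_tool --motion '[1, 0, 0, 0, 0, 0, 0, 1, 0, 0, 0, 0, 0, 0]'

```text
time_s: 37.12
tool_pos: [0.6244, 0.1039, 0.0454]
tool_rot: [-180.0, -0.0, -80.5]
wrist_force: [0.4, -0.3, -2.6]
opening: 0.055
```

```bash
python3 plan.py .6248,.104,.0375,279.5,1
```

```text
now 37.12 [0.6244 0.1039 0.0454] [-179.96   -0.    -80.47] [ 0.4 -0.3 -2.6] 0.055 q [  4.  26. -13.  52.   0. -96.]
[1.0,-0.0,-0.0004,0.0079,-0.04,-0.0,0.03]
--
```

servo_tool --motion '[1, 0, -0.0003, 0.003, 0, 0, 0, 1, 0, 0, 0.002, 0, 0, 0, 1, 0, 0, 0.0015, 0, 0, 0, 1, 0, 0, 0.001, 0, 0, 0, 1, 0, 0, 0, 0, 0, 0]'

```text
time_s: 37.75
tool_pos: [0.6243, 0.1039, 0.0374]
tool_rot: [180.0, 0.0, -80.5]
wrist_force: [1.3, 0.1, -2.9]
opening: 0.0549
```

servo_tool --motion '[1, 0, 0, 0.0005, 0, 0, 0, 1, 0, 0, 0, 0, 0, 0]'

```text
time_s: 38.0
tool_pos: [0.6244, 0.1039, 0.037]
tool_rot: [-180.0, 0.0, -80.5]
wrist_force: [0.2, 0.8, -2.7]
opening: 0.0547
```

servo_tool --motion '[1, 0, 0, 0.0008, 0, 0, 0, 1, 0, 0, 0, 0, 0, 0]'

```text
time_s: 38.25
tool_pos: [0.6245, 0.1039, 0.0365]
tool_rot: [-180.0, -0.0, -80.5]
wrist_force: [-1.5, -0.7, -0.1]
opening: 0.0549
```

servo_tool --motion '[1, 0, 0, 0.0003, 0, 0, 0, 1, 0, 0, 0, 0, 0, 0]'

```text
time_s: 38.5
tool_pos: [0.6246, 0.1039, 0.0365]
tool_rot: [-180.0, -0.0, -80.5]
wrist_force: [-2.1, 0.5, 3.8]
opening: 0.0548
```

servo_tool --motion '[0.3, 0, 0, 0, 0, 0, 0, 0.2, 0, 0, 0, 0, 0, 0, 0, 0, 0, 0, 0, 0, 0, 0, 0, 0, 0, 0, 0, 0]'

```text
time_s: 39.0
tool_pos: [0.6244, 0.1039, 0.0358]
tool_rot: [180.0, 0.0, -80.5]
wrist_force: [-0.4, 0.1, 0.3]
opening: 0.0852
```

servo_tool --motion '[0, 0, 0, -0.02, 0, 0, 0, 0, 0, 0, -0.04, 0, 0, 0, 0, 0, 0, -0.05, 0, 0, 0, 0, 0, 0, -0.04, 0, 0, 0, 0, 0, 0, 0, 0, 0, 0]'

```text
time_s: 39.62
tool_pos: [0.6276, 0.1041, 0.1908]
tool_rot: [-179.5, -0.1, -80.5]
wrist_force: [0.2, 0.4, 0.2]
opening: 0.0855
```

```bash
python3 plan.py .30,.5,.24,200,0
```

```text
now 39.62 [0.6276 0.1041 0.1908] [-1.7948e+02 -5.0000e-02 -8.0460e+01] [0.2 0.4 0.2] 0.0855 q [  4.  18.  -4.  67.  -0. -96.]
[0.0,-0.0494,0.0286,-0.0058,-0.1,0.0,8.8,0.0,-0.0444,0.0358,-0.0058,-0.1,0.0,8.8,0.0,-0.0384,0.0422,-0.0058,-0.1,0.0,8.8,0.0,-0.0314,0.0476,-0.0057,-0.1,0.0,8.8,0.0,-0.0238,0.0519,-0.0057,-0.1,0.0,8.8]
[0.0,-0.0155,0.0549,-0.0057,-0.1,0.0,8.8,0.0,-0.0069,0.0567,-0.0056,-0.1,0.0,8.8,0.0,0.0019,0.0571,-0.0056,-0.1,0.0,8.8,0.0,0.0107,0.0561,-0.0055,-0.1,0.0,8.8]
--
```

Back the arm away for an unobstructed view (the start area was clear of both cameras' views).

servo_tool --motion '[0, -0.0494, 0.0286, -0.006, 0, 0, 8.8, 0, -0.0444, 0.0358, -0.006, 0, 0, 8.8, 0, -0.0384, 0.0422, -0.006, 0, 0, 8.8, 0, -0.0314, 0.0476, -0.006, 0, 0, 8.8, 0, -0.0238, 0.0519, -0.006, 0, 0, 8.8]'

```text
time_s: 40.25
tool_pos: [0.4404, 0.3244, 0.2148]
tool_rot: [180.0, -0.1, -124.8]
wrist_force: [0.4, 0.8, -0.3]
opening: 0.0856
```

servo_tool --motion '[0, -0.0155, 0.0549, -0.006, 0, 0, 8.8, 0, -0.0069, 0.0567, -0.006, 0, 0, 8.8, 0, 0.0019, 0.0571, -0.006, 0, 0, 8.8, 0, 0.0107, 0.0561, -0.006, 0, 0, 8.8, 0, 0, 0, 0, 0, 0, 0]'

```text
time_s: 40.88
tool_pos: [0.2933, 0.5012, 0.2391]
tool_rot: [180.0, -0.0, -159.4]
wrist_force: [1.0, -0.1, -0.5]
opening: 0.0855
```

servo_tool --motion '[0, 0, 0, 0, 0, 0, 0, 0, 0, 0, 0, 0, 0, 0, 0, 0, 0, 0, 0, 0, 0]'

```text
time_s: 41.25
tool_pos: [0.2968, 0.4979, 0.2396]
tool_rot: [-180.0, -0.0, -159.8]
wrist_force: [-0.2, 0.2, 0.6]
opening: 0.0855
```

Run:
```python
from fit import *
t=snap('top','tf',s=1.5); s=snap('side','sf',s=1.5)
P={'I':((.6239,.1036,np.radians(99.3)),L,[(44,0),(-44,0)]),'D':((.6639,-.0979,np.radians(23)),L,[(44,14),(-44,-14)]),'S':((.4572,.264,np.radians(10.9)),S,[(0,0)]),'R':((.4536,.0251,0),C,[(0,0)])}
it=[]
for k,(p,l,h) in P.items():
    it+=[(p,l,.05,(255,0,0)),(p,l,0,(0,255,0))]+[(p,ring(*q),.05,(255,0,0)) for q in h]
overlay('top',t,it,'of1',(170,130,310,200),5.7)
overlay('top',t,it,'of2',(120,220,250,260),6)
overlay('side',s,it,'of3',(170,130,335,240),4.8)
```

```text
(no output)
```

View pics/tf.png

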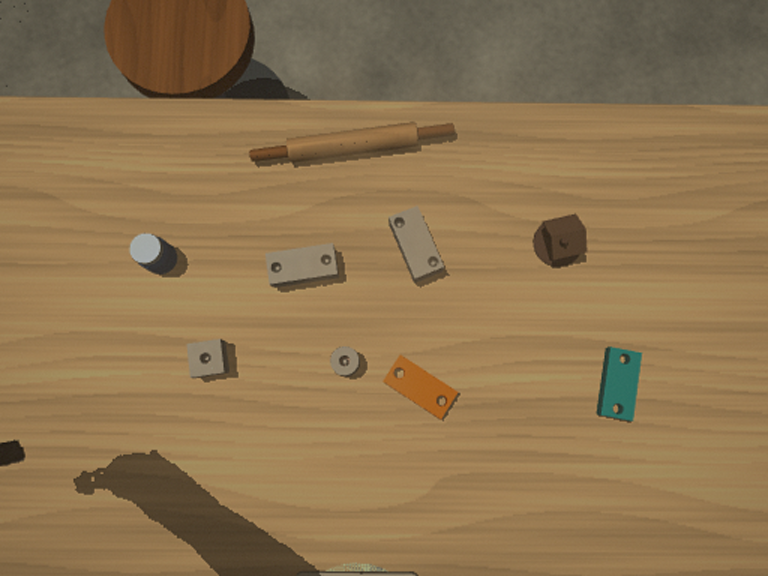

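View pics/of1.png

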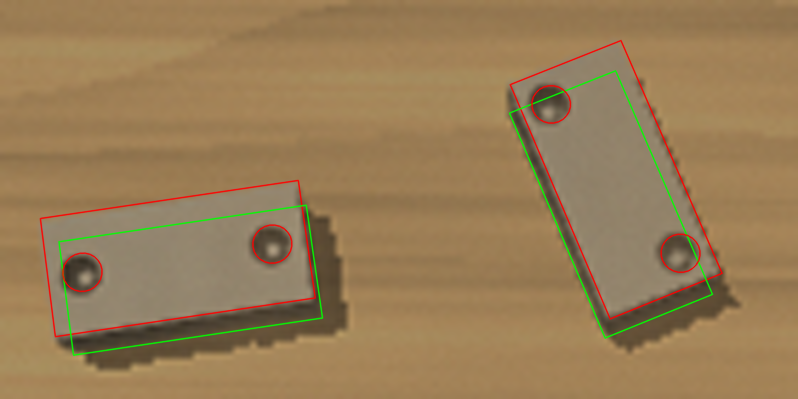

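View pics/of2.png

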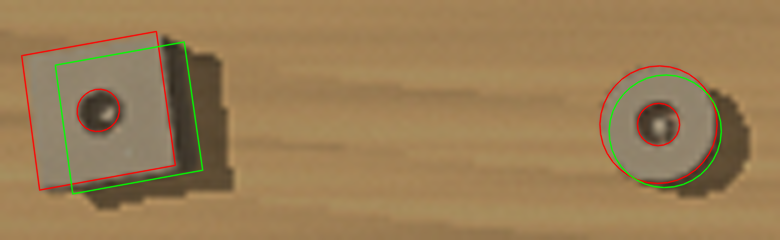

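View pics/of3.png

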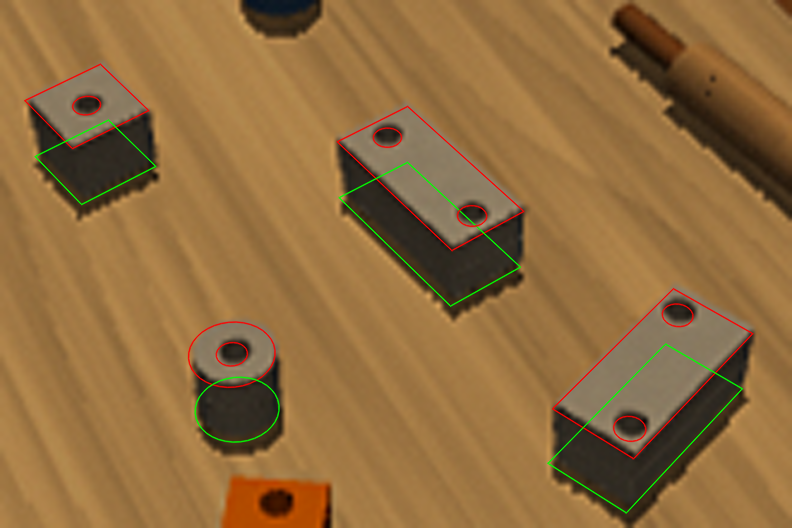

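Run:
```python
from h import *
s=cv2.imread('pics/raw_sf.png')[:,:,::-1]
c=np.clip(255*(s/255.)**.5*1.25,0,255).astype(np.uint8)
save(c,'sfg',(170,130,335,240),4.8)
```

```text
(no output)
```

View pics/sfg.png

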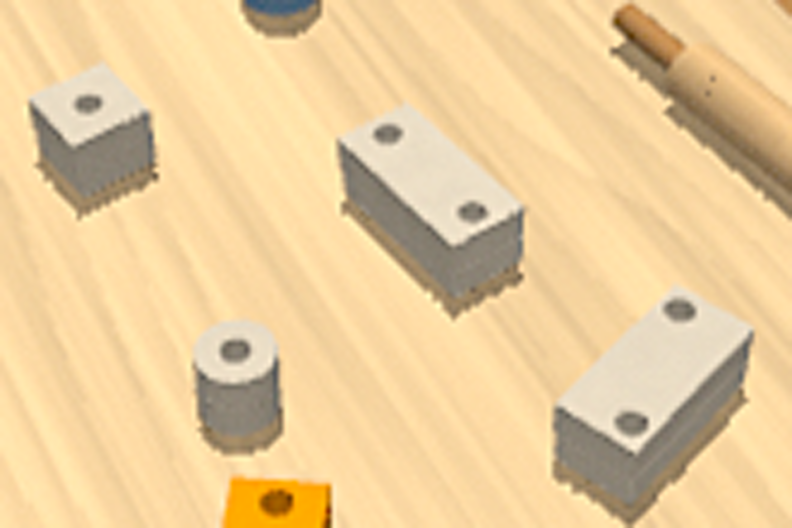

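```bash
python3 -c "
from workcell import job
print(job.job_done())"
```

```text
the job is handed in; nothing more can be done
None
```

All four upper halves are on their matching lower halves, and I handed the job in at about 41 s of the 112 s allowed. I took them from the top of the stack in order: round, square, diagonal oblong, inline oblong. Each was lowered slowly to contact, with at most about 5 N shown at the wrist, and then released.

**Final check:** With the arm clear, I compared both cameras against the expected outlines for halves seated flat, with their tops 50 mm above the bench. In the top view all four outlines and holes match to about 1 mm, and bump tips show in the holes. The jar, the cottage and the orange and turquoise look-alikes are where they started.

**Disagreements:**
- **Camera offset:** The side camera sat about 2 mm off the top camera. It was the same before the moves, so I take it as calibration error.
- **Diagonal oblong:** The side view shows a faint seam line between its two halves, which could be an edge step of up to about 1 mm. I left it.

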